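# Feed one battery pack with one turn of the indexer's flywheel

## Robot

A 6-joint arm with a two-finger parallel gripper is mounted at the origin on the work surface. World frame = base frame: x ahead of the robot, y to its left, z up, the work surface at z = 0. Lengths are in m, angles in degrees, forces in N, time in s.
With the tool pointing down it reaches from about 0.4 to 0.825 m from the base axis. Payload 7 kg.
Tool frame: the origin (TCP) lies at the very end of the fingers, on their centre line; the grasp point (between the pads) lies behind it (r.grasp_offset is the z of the grasp point in the tool frame, in m); z points along the fingers, y is the direction in which the jaws open and shut (so a half turn about z gives the same grasp; the last joint's range is limited). The gripper opens to 88 mm and grips with 3 to 60 N. Pads are 19 mm wide; open, the fingers measure 130 mm over their backs; the gripper's body (78 mm by 193 mm) begins 47 mm behind the grasp point.
Start: joints at [81.137, 20.546, 0.682, 0, -70.136, -16.507], TCP at [0.289, 0.61, 0.227] pointing down, gripper open.
Joint ranges: [-176.03, 176.03], [-82.01, 121.73], [-58.28, 71.71], [-173.87, 95.51], [-174.79, -0.11], [-173.66, 173.66]. Speed limits (degrees/s): [136.94, 136.94, 172.46, 180, 180, 180].

## Interface

Orientations are given as [roll, pitch, yaw] about the fixed x, y, z axes, in that order (R = Rz(yaw) Ry(pitch) Rx(roll)).
In Python, from plant import r gives the robot as it stands. The module is installed in compiled form; this text tells all that it offers.
- The arm moves only by the tool servo_tool, never from a script. Its argument "targets" is a list of rows, each an object of numbers: "dx", "dy", "dz": the shift along the world's x, y, z in cm; "spin": the turn about the world's z in rad; "grip": the opening in per cent of the stroke, from 0 (shut) to 100 (fully open). A call has exactly 10 rows; each row is the pose to reach, as a shift and turn from the pose commanded when the call began; what a row does not reach only later rows make up. A row lasts 1/12 s, in which the tool goes at most 41.7 mm and 7.16 degrees, less where a joint would pass 70% of its speed; a pose out of reach is approached as far as the arm can. A call with a gripper value outside its range is refused whole. The fingers move at their own pace and stop on an object; "squeeze" is the grip in N (left out, the last holds). Time passes only in rows, so rows that repeat a pose let the fingers close, or fill a call up. It gives the time, the measured TCP pose, the force and the opening at its end, in the units of the state.
- r.get_state(): the state, without advancing time (a new reading comes with each control period).
- r.capture(name): name is "scene" or "top" or "wrist"; returns the picture (400x640x3 uint8, blue, green, red); there is no depth.
- r.get_calibration(name): a dict with "K" (3x3 intrinsics, pixels), "extrinsics" (4x4, takes a point from camera to world coordinates). Camera axes: x right, y down, z forward; pixel columns grow to the right and rows downward; lengths in m; the calibration is good to about 2 mm. A picture is of the moment at which its call begins: read the wrist's pose just before it. get_calibration takes no time and is no camera call; for the wrist camera it gives the pose at the moment of the call.
- r.close_job(): hands the job in, once; it reports no verdict.
Trained networks look in the newest picture that a camera, given by its name, has taken for a name from the list of things; names that differ only in an ending like _2 or _b are one class to them, and where a whole thing is asked for, a point or a joint stands for the part that bears it (a point fixed in the world has none). Each returns a list of dicts, best first, with "p" (0 to 1); they miss things now and then, are a little off and sometimes report something else, mostly with a low value. They report only what shows in the picture. A call takes as long as a camera call. They do not tell look-alikes from the thing itself.
- r.cut_out(name, camera): "mask" (400x640 bool, what is visible of it) and "extent" ([left, top, right, bottom] in pixels, round what is visible of it).
The state is a dict: "time_s": time; "joints": joint angles; "qd": joint speeds; "joint_torque": joint torques, N m; "tcp_pos": TCP position; "eef_rot": TCP orientation; "contact_force": force on the tool from outside, world axes, zero at the start; "moment": the same for the moment, N m; "gripper_width": finger opening in m.
Only numpy, scipy, OpenCV 4.12 (cv2) and the standard library are available. Lean on these libraries where they do the work, as an engineer would, in place of code of your own. Each camera call takes 0.05 s, during which the arm holds its last target. There are 200 camera calls.

## Task

Feed one battery pack out of the indexing feeder: first ease the flywheel back (anticlockwise seen from above) until you feel it press lightly on its back stop, then turn it clockwise by exactly one revolution from there, no further, so that the row moves on by one pack, handling the wheel and its crank knob gently all the time because the mechanism is easily bent. Then lay the pack that came out flat in the open parts tray without dropping it; leave the other packs in the feeder and the rest of the bench alone.

Things in the scene. Friction and masses are not known exactly. Their poses are not given: they have to be found in the camera images.
- feeder: The feeder, fixed: a grey gearbox 130 (x) x 145 (y) mm, 78 mm high, under a steel flywheel; a channel of packs and an outfeed rail follow along its -y. Origin on the bench under the wheel's shaft, z up. Foot 10 mm thick, 160 mm wide (x) under the gearbox, 80 mm under channel and rail, y = -240 to 87 mm. The wheel is clamped to its shaft at any angle, so the feeder does not show where the stop is.
- outfeed (a point): Top of the outfeed rail, z = 30 mm, where the centre of the fed pack comes to lie (within about 3 mm); axes as the feeder's. The rail is 30 mm wide (x), the pack overhangs it 10 mm at both ends; a 6 mm high lip ends the rail 32 mm to the -y. The channel's cheeks, 60 mm apart outside, 46 mm high with a strap across, end 31 mm to the +y.
- wheel (a joint): Twist of the flywheel on its shaft, rad: between them sits a stiff spring coupling, 30 N m/rad. Near 0 when free, positive when pushed forward (clockwise from above), negative when pushed back; against the stop it should reach at least -0.009 (5 N at the knob). Beyond 0.036 either way (about 20 N at the knob) the coupling is bent. It does not tell how far the wheel has turned.
- axle (a point): Centre of the flywheel's top, z = 106 mm; steel disc of 150 mm diameter, 12 mm thick, vertical axis, held where left by some 0.12 N m of friction (2 to 3 N at the knob). Clockwise from above is forward. It starts 7 to 30 degrees forward of a hard back stop which it cannot pass anticlockwise. One revolution forward from the stop is one stroke; nothing stops it there; going on pushes out the next pack.
- knob_mid (a point): Middle, z = 130 mm, of the black crank knob, an upright cylinder of 24 mm diameter and 40 mm height (z 108 to 148 mm), 55 mm from the wheel's axis. It spins freely on its spindle, so a hand holding it need not turn with the wheel.
- pack0: The foremost battery pack, the one to feed: grey plastic slab 50 (x) x 30 (y) x 10 (z) mm, about 40 g. Origin in the centre of its underside. It starts at the front of the row of three, side by side in the channel, 30 mm short of the outfeed point. A pusher behind the row moves it 5.25 mm per radian of the wheel after a first 3 mm of idle travel, and does not pull it back.
- pack1: The second pack of the row, like pack0, touching it on its +y side; a third lies behind this one. They stay in the feeder; one stroke brings this one to where pack0 was.
- tray: Open grey parts tray, fixed, 125 x 125 mm outside, 16 mm high, walls and floor 4 mm thick. Origin in the centre of its underside.
- multimeter: Multimeter 130 x 90 x 35 mm lying to the left of the feeder; leave alone. Origin under its centre.
- phone: Opened black phone 145 x 72 x 8 mm; leave alone. Origin under its centre.
- driver: Screwdriver, 150 mm long, lying; leave alone.
- tweezers: Steel tweezers 120 mm long, lying; leave alone. Origin under their centre.
- screw_cup: Steel bowl of 64 mm diameter, 30 mm high, for screws; leave alone. Origin under its centre.
- back_cover: Aluminium phone back cover 150 x 72 x 6 mm; leave alone. Origin under its centre.
Mind the look-alikes: they are no part of the job. What is shaped like the pack0 but red is not meant.

How it is judged (in metres and radians):
On the way, in this order (a step that is already met when the one before it is completed fails the run):
1. the flywheel is pressed lightly on its back stop, the pack still in the row (value of joint wheel below -0.009 rad and y of pack0 in the frame of feeder above -0.158 m), for 0.1 s.
2. one revolution (within about 12 degrees) forward of the stop: the row has moved on by one pack, the first pack is on the rail and the next one has taken its place (y of pack0 in the frame of feeder below -0.1795 m and z of pack0 in the frame of feeder above 0.027 m and y of pack1 in the frame of feeder between -0.1521 and -0.1499 m), for 0.2 s.
At the end, for the whole second after the job is handed in: The wheel is let go with the crank within 45 mm of where it began, the next pack is at the front of the row in the feeder (within 15 mm), and the fed pack lies flat and at rest on the tray floor, its centre within 45 mm of the tray middle along both sides (distance of knob_mid from where it was at the start of the episode below 0.045 m and value of joint wheel between -0.02 and 0.02 rad and y of pack1 in the frame of feeder between -0.166 and -0.136 m and z of pack1 in the frame of feeder between 0.027 and 0.034 m and x of pack0 in the frame of tray between -0.045 and 0.045 m and y of pack0 in the frame of tray between -0.045 and 0.045 m and z of pack0 in the frame of tray below 0.008 m and angle between pack0's own z axis and vertical below 0.12 rad and linear speed of pack0 below 0.01 m/s); the robot touches nothing.
It fails at once if the wheel was forced: its spring coupling was twisted by more than 0.036 rad (about 20 N at the knob) (value of joint wheel above 0.036 rad or value of joint wheel below -0.036 rad).
It fails at once if the wheel was turned on, more than about 25 degrees past one revolution (the pack on the rail pushed over 2.5 mm too far) (y of pack0 in the frame of feeder between -0.215 and -0.1835 m and z of pack0 in the frame of feeder between 0.028 and 0.031 m and contact force between the fingers and pack0 below 0.02 N).
It fails at once if the pack was dropped (linear speed of pack0 above 0.7 m/s and contact force between the fingers and pack0 below 0.05 N).
It fails at once if something else on the bench was disturbed (distance of any of multimeter, phone, driver, tweezers, screw_cup, back_cover from where it was at the start of the episode above 0.02 m).
It also fails if it takes over 72 s, if anything falls off the work surface, if the arm or the gripper's body presses on something with over 40 N, if the wrist force passes 120 N, or if a joint passes its speed limit or range.

## Working session

There is one attempt and no reset: what is moved stays moved. The work goes in short steps, Python scripts to look and compute and a tool call to move; the robot and the scene stay as the last step left them, time stands still between calls to the robot, and variables do not carry over. Pictures are saved under pics/ and viewed, about 8 in all and at most 12, crops included, and the job is handed in when it is done.

Besides the shell and the picture viewer there is one more tool, called after ">>>" as name(argument=value, ...), one argument or row to a line, values as JSON. servo_tool: Moves the arm, as the interface text tells. Its arguments: {"type":"object","properties":{"targets":{"type":"array"},"squeeze":{"type":"number"}},"required":["targets"]}

```bash
mkdir -p pics
cat > h.py <<'E'
import numpy as np, cv2
from plant import r
def ray(cam,uv,z):
    c=r.get_calibration(cam);K=c["K"];T=np.array(c["extrinsics"])
    d=T[:3,:3]@np.linalg.solve(np.array(K),[uv[0],uv[1],1.]);o=T[:3,3]
    return o+d*(z-o[2])/d[2]
def proj(cam,P):
    c=r.get_calibration(cam);T=np.linalg.inv(np.array(c["extrinsics"]))
    p=np.array(c["K"])@(T[:3,:3]@np.array(P)+T[:3,3]);return p[:2]/p[2]
def cen(m): 
    y,x=np.nonzero(m);return np.array([x.mean(),y.mean()])
E
python3 - <<'E'
from h import *
np.set_printoptions(precision=4,suppress=True)
s=r.get_state();print({k:s[k] for k in("time_s","tcp_pos","eef_rot","contact_force","gripper_width")},r.grasp_offset)
for c in("scene","top"):
    im=r.capture(c);cv2.imwrite(f"pics/{c}0.png",im)
    print(c,np.array(r.get_calibration(c)["extrinsics"])[:3,3])
    for n in("feeder","axle","knob_mid","pack0","tray","multimeter"):
        for d in r.cut_out(n,c)[:3]:
            print(c,n,round(d["p"],2),d["extent"],cen(d["mask"]),ray(c,cen(d["mask"]),{"knob_mid":.13,"axle":.106,"pack0":.04}.get(n,.0)))
E
```

```text
{'time_s': 0.0, 'tcp_pos': array([0.289 , 0.6094, 0.2256]), 'eef_rot': array([179.906 ,  -0.0076, -25.3782]), 'contact_force': array([ 0.1076,  0.3609, -0.0892]), 'gripper_width': 0.08766827305186191} -0.0188
scene [0.9236 0.6223 0.8182]
scene feeder 0.69 [259.4, 213.9, 366.4, 311.3] [314.3567 268.3429] [0.5805 0.1214 0.    ]
scene axle 0.59 [259.1, 212.9, 367.3, 304.9] [314.5939 268.0044] [0.624  0.1858 0.106 ]
scene pack0 0.79 [240.9, 264.5, 264.0, 287.8] [251.5569 274.6549] [0.7361 0.0736 0.04  ]
scene pack0 0.69 [284.8, 223.4, 298.1, 242.3] [292.7257 234.0619] [0.5811 0.0174 0.04  ]
scene pack0 0.48 [234.2, 230.1, 252.8, 248.1] [243.6193 237.9949] [ 0.698  -0.0456  0.04  ]
scene tray 0.66 [227.1, 158.7, 282.4, 193.5] [254.2468 174.255 ] [ 0.5274 -0.3168 -0.    ]
scene tray 0.4 [263.1, 209.0, 369.0, 313.0] [314.8407 268.3729] [0.5795 0.1222 0.    ]
scene multimeter 0.6 [333.7, 319.9, 405.8, 392.1] [370.5896 354.9444] [0.6106 0.3845 0.    ]
top [0.4313 0.0326 1.1491]
top feeder 0.84 [243.1, 150.7, 366.7, 221.1] [315.9595 185.938 ] [0.5645 0.0332 0.    ]
top axle 0.71 [240.2, 149.5, 366.1, 216.7] [315.9794 186.8357] [0.55  0.033 0.106]
top pack0 0.8 [345.9, 134.1, 367.0, 147.9] [358.0887 139.2956] [ 0.6837 -0.0736  0.04  ]
top pack0 0.63 [312.7, 167.1, 329.0, 189.6] [321.293  179.1116] [0.5777 0.0198 0.04  ]
top pack0 0.63 [306.5, 118.3, 322.3, 132.5] [311.5455 124.6364] [0.7197 0.0478 0.04  ]
top tray 0.7 [416.5, 169.2, 476.1, 234.1] [445.4702 200.5154] [ 0.5325 -0.3121  0.    ]
top multimeter 0.56 [160.0, 134.1, 200.2, 192.3] [180.8757 162.4086] [0.62   0.3931 0.    ]
```

Run:
```python
import cv2,numpy as np
a=cv2.imread("pics/scene0.png")[140:400,200:440];b=cv2.imread("pics/top0.png")[80:280,140:500]
a=cv2.resize(a,(553,600),interpolation=3);cv2.imwrite("pics/a.png",a)
cv2.imwrite("pics/b.png",cv2.resize(b,(792,440),interpolation=3))
```

```text
(no output)
```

View pics/a.png

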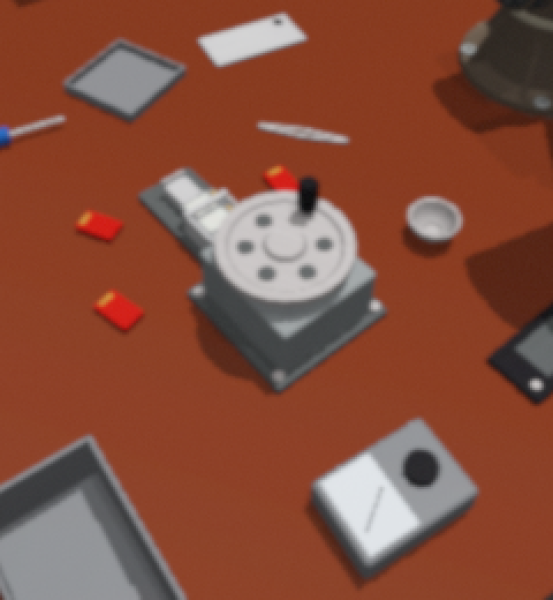

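View pics/b.png

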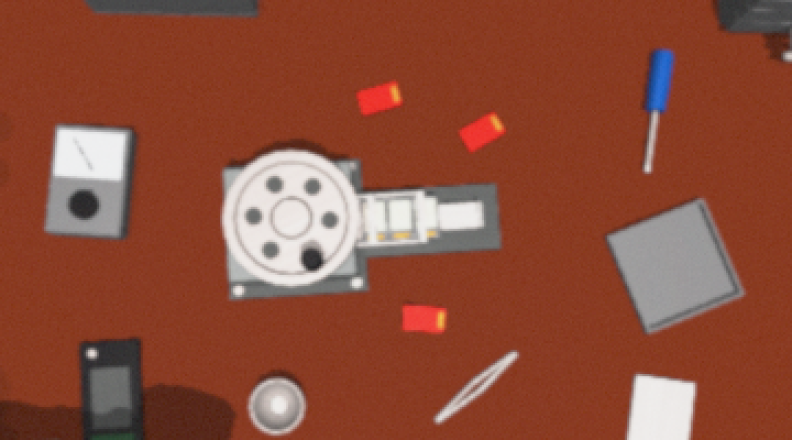

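Look-alikes: three red packs in the top image, at about (312,125), (358,140) and (333,225). The grey packs are in the channel at about (322,178), with the rail at about (350,178), so those are the ones meant. Next I'll compute the geometry.

Run:
```python
from h import *
np.set_printoptions(precision=4,suppress=True)
f=lambda u,v:(140+u/2.2,80+v/2.2)
print("axle",ray("top",f(291.5,216.5),.106),"knob top",ray("top",f(313,256),.148))
print("foot",[ray("top",f(*p),.01) for p in((232,298),(367,289),(498,185),(500,248))])
print("tray",[ray("top",f(*p),.016) for p in((607,237),(702,200),(743,294),(648,332))])
g=lambda u,v:(200+u*240/553,140+v*260/600)
print("scene axle",ray("scene",g(285,245),.11),"knobtop",ray("scene",g(309,182),.148))
```

```text
axle [0.5683 0.1382 0.106 ] knob top [0.5215 0.1103 0.148 ]
foot [array([0.482 , 0.2156, 0.01  ]), array([0.4958, 0.0558, 0.01  ]), array([ 0.6243, -0.0992,  0.01  ]), array([ 0.5481, -0.1023,  0.01  ])]
tray [array([ 0.5633, -0.2295,  0.016 ]), array([ 0.6103, -0.3439,  0.016 ]), array([ 0.4983, -0.3919,  0.016 ]), array([ 0.451 , -0.2782,  0.016 ])]
scene axle [0.5709 0.1473 0.11  ] knobtop [0.5186 0.1166 0.148 ]
```

>>> servo_tool(
  targets=[
    {"dx":2,"dy":-4,"dz":0.5,"spin":-0.12,"grip":100},
    {"dx":3.5,"dy":-7,"dz":1,"spin":-0.24,"grip":100},
    {"dx":5,"dy":-10,"dz":1.5,"spin":-0.36,"grip":100},
    {"dx":6.5,"dy":-13.5,"dz":2,"spin":-0.48,"grip":100},
    {"dx":8,"dy":-17,"dz":2,"spin":-0.6,"grip":100},
    {"dx":9.5,"dy":-20.5,"dz":2,"spin":-0.72,"grip":100},
    {"dx":11,"dy":-24,"dz":2,"spin":-0.84,"grip":100},
    {"dx":12.5,"dy":-27.5,"dz":2,"spin":-0.96,"grip":100},
    {"dx":14,"dy":-31,"dz":2,"spin":-1.06,"grip":100},
    {"dx":15.5,"dy":-34,"dz":2,"spin":-1.06,"grip":100},
  ],
)

```text
time_s: 1.53
tcp_pos: [0.4444, 0.2677, 0.247]
eef_rot: [-180.0, 0.0, -86.5]
contact_force: [0.3, 0.1, -0.8]
gripper_width: 0.0878
```

>>> servo_tool(
  targets=[
    {"dx":1.5,"dy":-3.5,"dz":0,"grip":100},
    {"dx":3,"dy":-7,"dz":0,"grip":100},
    {"dx":4.5,"dy":-10,"dz":0,"grip":100},
    {"dx":6,"dy":-13,"dz":0,"grip":100},
    {"dx":7,"dy":-15,"dz":0,"grip":100},
    {"dx":7.7,"dy":-15.8,"dz":0,"grip":100},
    {"dx":7.7,"dy":-15.8,"dz":0,"grip":100},
    {"dx":7.7,"dy":-15.8,"dz":0,"grip":100},
    {"dx":7.7,"dy":-15.8,"dz":0,"grip":100},
    {"dx":7.7,"dy":-15.8,"dz":0,"grip":100},
  ],
)

```text
validation failed for argument at $.ta...
```

Run:
```python
from h import *
np.set_printoptions(precision=4,suppress=True)
s=r.get_state();print({k:s[k] for k in("time_s","tcp_pos","eef_rot","contact_force","joints")})
im=r.capture("wrist")
print(r.get_calibration("wrist"))
for n,z in(("axle",.106),("knob_mid",.148)):
    for d in r.cut_out(n,"wrist")[:2]: print(n,d["p"],d["extent"],cen(d["mask"]),ray("wrist",cen(d["mask"]),z))
for P,c in(((.569,.139,.106),(0,255,0)),((.521,.111,.148),(255,0,255))):
    p=proj("wrist",P);print(p);cv2.circle(im,tuple(int(v) for v in p),3,c,-1)
cv2.imwrite("pics/w1.png",im)
```

```text
{'time_s': 1.5333, 'tcp_pos': array([0.4444, 0.2677, 0.247 ]), 'eef_rot': array([-179.9715,    0.035 ,  -86.472 ]), 'contact_force': array([ 0.2586,  0.115 , -0.7991]), 'joints': array([ 52.7563,   4.9284, -16.9947,  -0.0013, -68.0318, -49.2278])}
{'K': array([[320.0179,   0.    , 316.6577],
       [  0.    , 320.0179, 203.7344],
       [  0.    ,   0.    ,   1.    ]]), 'extrinsics': array([[-0.9979, -0.0618, -0.0171,  0.451 ],
       [-0.0641,  0.9572,  0.2824,  0.1884],
       [-0.0011,  0.2829, -0.9591,  0.406 ],
       [ 0.    ,  0.    ,  0.    ,  1.    ]])}
axle 0.74 [136.4, 2.0, 289.3, 138.3] [250.7289  92.8162] [0.5101 0.1804 0.106 ]
knob_mid 0.71 [212.7, 0.0, 248.5, 22.4] [232.8597   8.0213] [0.5145 0.1272 0.148 ]
knob_mid 0.68 [371.9, 50.0, 428.1, 110.5] [400.7511  82.6239] [0.3884 0.169  0.148 ]
[180.8729  34.1584]
[223.2263 -18.9518]
```

View pics/w1.png

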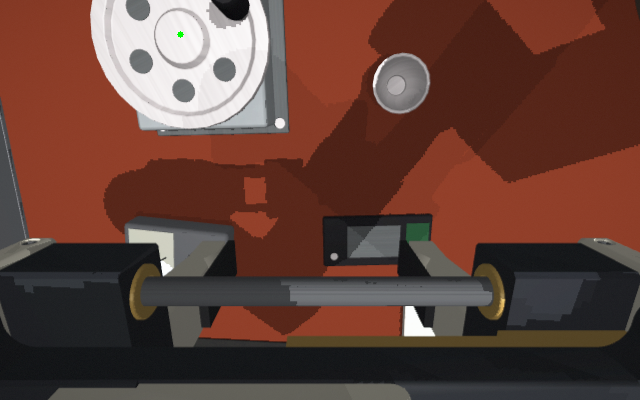

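The wrist image shows the hub at about (182,36), which agrees with the projected axle, and the black knob at about (232,8). The second move was refused, so I'll resend it with every field filled in.

>>> servo_tool(
  targets=[
    {"dx":2,"dy":-1.3,"dz":0,"spin":0,"grip":100},
    {"dx":4,"dy":-2.5,"dz":0,"spin":0,"grip":100},
    {"dx":6,"dy":-4,"dz":0,"spin":0,"grip":100},
    {"dx":8,"dy":-5.5,"dz":0,"spin":0,"grip":100},
    {"dx":9,"dy":-6,"dz":0,"spin":0,"grip":100},
    {"dx":9,"dy":-6,"dz":0,"spin":0,"grip":100},
    {"dx":9,"dy":-6,"dz":0,"spin":0,"grip":100},
    {"dx":9,"dy":-6,"dz":0,"spin":0,"grip":100},
    {"dx":9,"dy":-6,"dz":0,"spin":0,"grip":100},
    {"dx":9,"dy":-6,"dz":0,"spin":0,"grip":100},
  ],
)

```text
time_s: 2.52
tcp_pos: [0.5337, 0.2106, 0.2468]
eef_rot: [-180.0, 0.0, -86.0]
contact_force: [0.4, -0.5, 0.3]
gripper_width: 0.0872
```

Run:
```python
from h import *
np.set_printoptions(precision=4,suppress=True)
s=r.get_state();print({k:s[k] for k in("time_s","tcp_pos","eef_rot","contact_force","joints")})
im=r.capture("wrist")
for n,z in(("axle",.106),("knob_mid",.148)):
    for d in r.cut_out(n,"wrist")[:1]: print(n,d["p"],d["extent"],cen(d["mask"]),ray("wrist",cen(d["mask"]),z))
# wheel rim circle overlay; knob circles top/bottom
def circ(c,rad,z,col):
    t=np.linspace(0,2*np.pi,90);pts=[proj("wrist",(c[0]+rad*np.cos(a),c[1]+rad*np.sin(a),z)) for a in t]
    cv2.polylines(im,[np.int32(pts)],True,col,1)
circ((.569,.139),.075,.106,(0,255,0));circ((.569,.139),.055,.148,(255,255,0));circ((.521,.111),.012,.148,(255,0,255))
cv2.imwrite("pics/w2.png",cv2.resize(im[:240,100:500],(800,480)))
```

```text
{'time_s': 2.5167, 'tcp_pos': array([0.5337, 0.2106, 0.2468]), 'eef_rot': array([-179.9824,    0.0201,  -86.0323]), 'contact_force': array([ 0.3576, -0.4902,  0.3482]), 'joints': array([ 41.0649,  10.3057, -10.6524,  -0.0058, -69.0157, -37.0951])}
axle 0.57 [213.2, 0.1, 358.7, 193.6] [307.5874  82.3385] [0.5492 0.1128 0.106 ]
knob_mid 0.76 [326.6, 67.9, 356.5, 102.4] [342.6305  84.4675] [0.5214 0.1154 0.148 ]
```

View pics/w2.png

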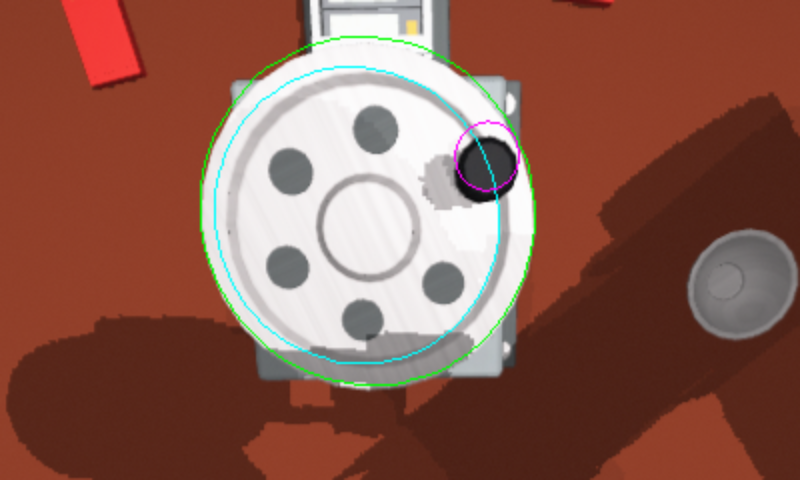

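Wheel and knob match the model: axle about (0.569, 0.1405), knob about (0.521, 0.114), radius about 55 mm. I'll move above the knob and descend.

>>> servo_tool(
  targets=[
    {"dx":-0.3,"dy":-2.4,"dz":0,"spin":0,"grip":100},
    {"dx":-0.6,"dy":-4.8,"dz":0,"spin":0,"grip":100},
    {"dx":-0.9,"dy":-7.2,"dz":0,"spin":0,"grip":100},
    {"dx":-1.25,"dy":-9.6,"dz":0,"spin":0,"grip":100},
    {"dx":-1.25,"dy":-9.65,"dz":-3,"spin":0,"grip":100},
    {"dx":-1.25,"dy":-9.65,"dz":-6,"spin":0,"grip":80},
    {"dx":-1.25,"dy":-9.65,"dz":-9,"spin":0,"grip":70},
    {"dx":-1.25,"dy":-9.65,"dz":-11.5,"spin":0,"grip":70},
    {"dx":-1.25,"dy":-9.65,"dz":-13,"spin":0,"grip":60},
    {"dx":-1.25,"dy":-9.65,"dz":-13,"spin":0,"grip":60},
  ],
  squeeze=6,
)

```text
time_s: 3.5
tcp_pos: [0.5196, 0.1125, 0.1133]
eef_rot: [179.7, -0.1, -86.1]
contact_force: [-0.6, 0.1, -0.5]
gripper_width: 0.06
```

Run:
```python
from h import *
s=r.get_state();print({k:s[k] for k in("time_s","tcp_pos","eef_rot","contact_force","gripper_width")})
im=r.capture("wrist");cv2.imwrite("pics/w3.png",im)
for d in r.cut_out("knob_mid","wrist")[:1]: print(d["p"],d["extent"],cen(d["mask"]))
print(proj("wrist",s["tcp_pos"]),proj("wrist",s["tcp_pos"]+[0,0,.033]))
```

```text
{'time_s': 3.5, 'tcp_pos': array([0.51956269, 0.11245122, 0.11333572]), 'eef_rot': array([ 1.79695507e+02, -1.22466361e-01, -8.61303398e+01]), 'contact_force': array([-0.61645543,  0.07827001, -0.5296142 ]), 'gripper_width': 0.05999283273069894}
0.88 [292.6, 237.2, 337.5, 309.5] [315.28380837 265.26258338]
[321.92183187 250.78745669] [323.03624907 281.59287143]
```

View pics/w3.png

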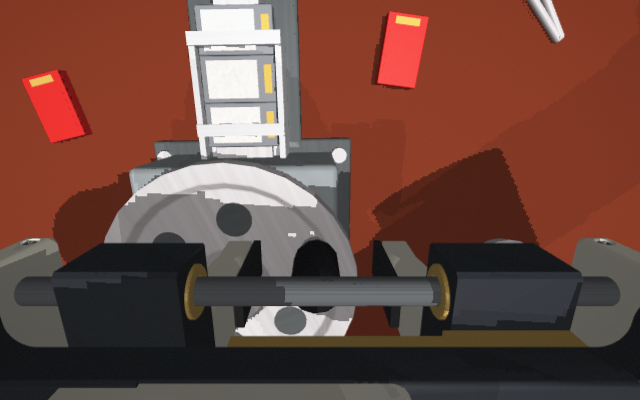

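The knob is at about (315,275), nearly midway between the pads at columns 262 and 372. I'll nudge 1 mm and close lightly.

>>> servo_tool(
  targets=[
    {"dx":0.1,"dy":0.1,"dz":0.1,"spin":0,"grip":50},
    {"dx":0.1,"dy":0.1,"dz":0.1,"spin":0,"grip":40},
    {"dx":0.1,"dy":0.1,"dz":0.1,"spin":0,"grip":35},
    {"dx":0.1,"dy":0.1,"dz":0.1,"spin":0,"grip":31},
    {"dx":0.1,"dy":0.1,"dz":0.1,"spin":0,"grip":29},
    {"dx":0.1,"dy":0.1,"dz":0.1,"spin":0,"grip":27},
    {"dx":0.1,"dy":0.1,"dz":0.1,"spin":0,"grip":25},
    {"dx":0.1,"dy":0.1,"dz":0.1,"spin":0,"grip":23},
    {"dx":0.1,"dy":0.1,"dz":0.1,"spin":0,"grip":20},
    {"dx":0.1,"dy":0.1,"dz":0.1,"spin":0,"grip":20},
  ],
  squeeze=6,
)

```text
time_s: 4.43
tcp_pos: [0.5214, 0.1136, 0.1175]
eef_rot: [179.9, -0.1, -86.1]
contact_force: [-5.0, -1.2, 3.6]
gripper_width: 0.0235
```

>>> servo_tool(
  targets=[
    {"dx":-0.1,"dy":0,"dz":0,"spin":0,"grip":20},
    {"dx":-0.07,"dy":-0.05,"dz":0,"spin":0,"grip":20},
    {"dx":-0.03,"dy":-0.11,"dz":0,"spin":0,"grip":20},
    {"dx":0.01,"dy":-0.17,"dz":0,"spin":0,"grip":20},
    {"dx":0.05,"dy":-0.24,"dz":0,"spin":0,"grip":20},
    {"dx":0.09,"dy":-0.3,"dz":0,"spin":0,"grip":20},
    {"dx":0.13,"dy":-0.37,"dz":0,"spin":0,"grip":20},
    {"dx":0.17,"dy":-0.43,"dz":0,"spin":0,"grip":20},
    {"dx":0.21,"dy":-0.49,"dz":0,"spin":0,"grip":20},
    {"dx":0.21,"dy":-0.49,"dz":0,"spin":0,"grip":20},
  ],
  squeeze=8,
)

```text
time_s: 5.27
tcp_pos: [0.5244, 0.109, 0.1175]
eef_rot: [179.9, -0.0, -86.1]
contact_force: [-5.2, -0.7, 3.5]
gripper_width: 0.0237
```

>>> servo_tool(
  targets=[
    {"dx":-0.1,"dy":0,"dz":0,"spin":0,"grip":20},
    {"dx":-0.08,"dy":-0.03,"dz":0,"spin":0,"grip":20},
    {"dx":-0.06,"dy":-0.06,"dz":0,"spin":0,"grip":20},
    {"dx":-0.04,"dy":-0.08,"dz":0,"spin":0,"grip":20},
    {"dx":-0.02,"dy":-0.11,"dz":0,"spin":0,"grip":20},
    {"dx":0,"dy":-0.13,"dz":0,"spin":0,"grip":20},
    {"dx":0.02,"dy":-0.16,"dz":0,"spin":0,"grip":20},
    {"dx":0.02,"dy":-0.16,"dz":0,"spin":0,"grip":20},
    {"dx":0.02,"dy":-0.16,"dz":0,"spin":0,"grip":20},
    {"dx":0.02,"dy":-0.16,"dz":0,"spin":0,"grip":20},
  ],
  squeeze=8,
)

```text
time_s: 6.1
tcp_pos: [0.5252, 0.108, 0.1176]
eef_rot: [-180.0, 0.0, -86.1]
contact_force: [-1.6, 0.8, 0.8]
gripper_width: 0.0236
```

>>> servo_tool(
  targets=[
    {"dx":0.02,"dy":-0.03,"dz":0,"spin":0,"grip":20},
    {"dx":0.04,"dy":-0.05,"dz":0,"spin":0,"grip":20},
    {"dx":0.06,"dy":-0.08,"dz":0,"spin":0,"grip":20},
    {"dx":0.08,"dy":-0.1,"dz":0,"spin":0,"grip":20},
    {"dx":0.1,"dy":-0.13,"dz":0,"spin":0,"grip":20},
    {"dx":0.12,"dy":-0.15,"dz":0,"spin":0,"grip":20},
    {"dx":0.13,"dy":-0.17,"dz":0,"spin":0,"grip":20},
    {"dx":0.13,"dy":-0.17,"dz":0,"spin":0,"grip":20},
    {"dx":0.13,"dy":-0.17,"dz":0,"spin":0,"grip":20},
    {"dx":0.13,"dy":-0.17,"dz":0,"spin":0,"grip":20},
  ],
  squeeze=8,
)

```text
time_s: 6.93
tcp_pos: [0.5265, 0.1063, 0.1176]
eef_rot: [-180.0, 0.0, -86.1]
contact_force: [0.0, 1.6, -0.5]
gripper_width: 0.0235
```

>>> servo_tool(
  targets=[
    {"dx":0.02,"dy":-0.03,"dz":0,"spin":0,"grip":20},
    {"dx":0.04,"dy":-0.05,"dz":0,"spin":0,"grip":20},
    {"dx":0.06,"dy":-0.08,"dz":0,"spin":0,"grip":20},
    {"dx":0.08,"dy":-0.1,"dz":0,"spin":0,"grip":20},
    {"dx":0.1,"dy":-0.12,"dz":0,"spin":0,"grip":20},
    {"dx":0.12,"dy":-0.15,"dz":0,"spin":0,"grip":20},
    {"dx":0.14,"dy":-0.17,"dz":0,"spin":0,"grip":20},
    {"dx":0.14,"dy":-0.17,"dz":0,"spin":0,"grip":20},
    {"dx":0.14,"dy":-0.17,"dz":0,"spin":0,"grip":20},
    {"dx":0.14,"dy":-0.17,"dz":0,"spin":0,"grip":20},
  ],
  squeeze=8,
)

```text
time_s: 7.77
tcp_pos: [0.5279, 0.1046, 0.1176]
eef_rot: [-180.0, 0.0, -86.1]
contact_force: [1.1, 3.7, -0.3]
gripper_width: 0.0237
```

>>> servo_tool(
  targets=[
    {"dx":0.03,"dy":-0.02,"dz":0,"spin":0,"grip":20},
    {"dx":0.06,"dy":-0.04,"dz":0,"spin":0,"grip":20},
    {"dx":0.09,"dy":-0.07,"dz":0,"spin":0,"grip":20},
    {"dx":0.12,"dy":-0.09,"dz":0,"spin":0,"grip":20},
    {"dx":0.15,"dy":-0.12,"dz":0,"spin":0,"grip":20},
    {"dx":0.17,"dy":-0.13,"dz":0,"spin":0,"grip":20},
    {"dx":0.19,"dy":-0.15,"dz":0,"spin":0,"grip":20},
    {"dx":0.19,"dy":-0.15,"dz":0,"spin":0,"grip":20},
    {"dx":0.19,"dy":-0.15,"dz":0,"spin":0,"grip":20},
    {"dx":0.19,"dy":-0.15,"dz":0,"spin":0,"grip":20},
  ],
  squeeze=8,
)

```text
time_s: 8.6
tcp_pos: [0.5296, 0.1029, 0.1176]
eef_rot: [180.0, -0.0, -86.1]
contact_force: [-0.3, 3.1, 0.4]
gripper_width: 0.0241
```

>>> servo_tool(
  targets=[
    {"dx":0.03,"dy":-0.02,"dz":0,"spin":0,"grip":20},
    {"dx":0.06,"dy":-0.04,"dz":0,"spin":0,"grip":20},
    {"dx":0.09,"dy":-0.07,"dz":0,"spin":0,"grip":20},
    {"dx":0.12,"dy":-0.09,"dz":0,"spin":0,"grip":20},
    {"dx":0.15,"dy":-0.11,"dz":0,"spin":0,"grip":20},
    {"dx":0.18,"dy":-0.13,"dz":0,"spin":0,"grip":20},
    {"dx":0.2,"dy":-0.15,"dz":0,"spin":0,"grip":20},
    {"dx":0.2,"dy":-0.15,"dz":0,"spin":0,"grip":20},
    {"dx":0.2,"dy":-0.15,"dz":0,"spin":0,"grip":20},
    {"dx":0.2,"dy":-0.15,"dz":0,"spin":0,"grip":20},
  ],
  squeeze=8,
)

```text
time_s: 9.43
tcp_pos: [0.5314, 0.1013, 0.1175]
eef_rot: [180.0, -0.0, -86.1]
contact_force: [-2.6, 0.1, 1.5]
gripper_width: 0.0236
```

>>> servo_tool(
  targets=[
    {"dx":0.03,"dy":-0.03,"dz":0,"spin":0,"grip":20},
    {"dx":0.05,"dy":-0.05,"dz":0,"spin":0,"grip":20},
    {"dx":0.08,"dy":-0.08,"dz":0,"spin":0,"grip":20},
    {"dx":0.1,"dy":-0.1,"dz":0,"spin":0,"grip":20},
    {"dx":0.13,"dy":-0.12,"dz":0,"spin":0,"grip":20},
    {"dx":0.15,"dy":-0.15,"dz":0,"spin":0,"grip":20},
    {"dx":0.17,"dy":-0.17,"dz":0,"spin":0,"grip":20},
    {"dx":0.17,"dy":-0.17,"dz":0,"spin":0,"grip":20},
    {"dx":0.17,"dy":-0.17,"dz":0,"spin":0,"grip":20},
    {"dx":0.17,"dy":-0.17,"dz":0,"spin":0,"grip":20},
  ],
  squeeze=8,
)

```text
time_s: 10.27
tcp_pos: [0.5333, 0.0997, 0.1175]
eef_rot: [180.0, -0.0, -86.1]
contact_force: [-1.9, -0.3, 2.0]
gripper_width: 0.0242
```

>>> servo_tool(
  targets=[
    {"dx":0.03,"dy":-0.03,"dz":0,"spin":0,"grip":20},
    {"dx":0.05,"dy":-0.05,"dz":0,"spin":0,"grip":20},
    {"dx":0.08,"dy":-0.07,"dz":0,"spin":0,"grip":20},
    {"dx":0.11,"dy":-0.1,"dz":0,"spin":0,"grip":20},
    {"dx":0.14,"dy":-0.12,"dz":0,"spin":0,"grip":20},
    {"dx":0.16,"dy":-0.14,"dz":0,"spin":0,"grip":20},
    {"dx":0.18,"dy":-0.16,"dz":0,"spin":0,"grip":20},
    {"dx":0.18,"dy":-0.16,"dz":0,"spin":0,"grip":20},
    {"dx":0.18,"dy":-0.16,"dz":0,"spin":0,"grip":20},
    {"dx":0.18,"dy":-0.16,"dz":0,"spin":0,"grip":20},
  ],
  squeeze=8,
)

```text
time_s: 11.1
tcp_pos: [0.5352, 0.0982, 0.1176]
eef_rot: [-180.0, -0.0, -86.1]
contact_force: [-2.1, -1.0, 2.8]
gripper_width: 0.0238
```

>>> servo_tool(
  targets=[
    {"dx":0.03,"dy":-0.03,"dz":0,"spin":0,"grip":20},
    {"dx":0.05,"dy":-0.05,"dz":0,"spin":0,"grip":20},
    {"dx":0.08,"dy":-0.07,"dz":0,"spin":0,"grip":20},
    {"dx":0.1,"dy":-0.1,"dz":0,"spin":0,"grip":20},
    {"dx":0.13,"dy":-0.12,"dz":0,"spin":0,"grip":20},
    {"dx":0.15,"dy":-0.14,"dz":0,"spin":0,"grip":20},
    {"dx":0.17,"dy":-0.16,"dz":0,"spin":0,"grip":20},
    {"dx":0.17,"dy":-0.16,"dz":0,"spin":0,"grip":20},
    {"dx":0.17,"dy":-0.16,"dz":0,"spin":0,"grip":20},
    {"dx":0.17,"dy":-0.16,"dz":0,"spin":0,"grip":20},
  ],
  squeeze=8,
)

```text
time_s: 11.93
tcp_pos: [0.537, 0.0968, 0.1176]
eef_rot: [-180.0, 0.0, -86.1]
contact_force: [-1.3, 2.4, -0.6]
gripper_width: 0.0238
```

>>> servo_tool(
  targets=[
    {"dx":0.03,"dy":-0.02,"dz":0,"spin":0,"grip":20},
    {"dx":0.06,"dy":-0.04,"dz":0,"spin":0,"grip":20},
    {"dx":0.08,"dy":-0.06,"dz":0,"spin":0,"grip":20},
    {"dx":0.11,"dy":-0.08,"dz":0,"spin":0,"grip":20},
    {"dx":0.14,"dy":-0.1,"dz":0,"spin":0,"grip":20},
    {"dx":0.16,"dy":-0.11,"dz":0,"spin":0,"grip":20},
    {"dx":0.18,"dy":-0.13,"dz":0,"spin":0,"grip":20},
    {"dx":0.18,"dy":-0.13,"dz":0,"spin":0,"grip":20},
    {"dx":0.18,"dy":-0.13,"dz":0,"spin":0,"grip":20},
    {"dx":0.18,"dy":-0.13,"dz":0,"spin":0,"grip":20},
  ],
  squeeze=8,
)

```text
time_s: 12.77
tcp_pos: [0.5388, 0.0954, 0.1176]
eef_rot: [-180.0, 0.0, -86.1]
contact_force: [1.7, 3.6, -1.9]
gripper_width: 0.0237
```

>>> servo_tool(
  targets=[
    {"dx":0.03,"dy":-0.01,"dz":0,"spin":0,"grip":20},
    {"dx":0.06,"dy":-0.02,"dz":0,"spin":0,"grip":20},
    {"dx":0.1,"dy":-0.04,"dz":0,"spin":0,"grip":20},
    {"dx":0.13,"dy":-0.05,"dz":0,"spin":0,"grip":20},
    {"dx":0.16,"dy":-0.06,"dz":0,"spin":0,"grip":20},
    {"dx":0.19,"dy":-0.07,"dz":0,"spin":0,"grip":20},
    {"dx":0.21,"dy":-0.08,"dz":0,"spin":0,"grip":20},
    {"dx":0.21,"dy":-0.08,"dz":0,"spin":0,"grip":20},
    {"dx":0.21,"dy":-0.08,"dz":0,"spin":0,"grip":20},
    {"dx":0.21,"dy":-0.08,"dz":0,"spin":0,"grip":20},
  ],
  squeeze=8,
)

```text
time_s: 13.6
tcp_pos: [0.5398, 0.0947, 0.1174]
eef_rot: [179.9, 0.0, -86.1]
contact_force: [-2.5, 6.6, 0.8]
gripper_width: 0.024
```

>>> servo_tool(
  targets=[
    {"dx":0.02,"dy":0,"dz":0,"spin":0,"grip":20},
    {"dx":0.04,"dy":-0.01,"dz":0,"spin":0,"grip":20},
    {"dx":0.06,"dy":-0.01,"dz":0,"spin":0,"grip":20},
    {"dx":0.08,"dy":-0.01,"dz":0,"spin":0,"grip":20},
    {"dx":0.09,"dy":-0.01,"dz":0,"spin":0,"grip":20},
    {"dx":0.09,"dy":-0.01,"dz":0,"spin":0,"grip":20},
    {"dx":0.09,"dy":-0.01,"dz":0,"spin":0,"grip":20},
    {"dx":0.09,"dy":-0.01,"dz":0,"spin":0,"grip":20},
    {"dx":0.09,"dy":-0.01,"dz":0,"spin":0,"grip":20},
    {"dx":0.09,"dy":-0.01,"dz":0,"spin":0,"grip":20},
  ],
  squeeze=8,
)

```text
time_s: 14.43
tcp_pos: [0.5401, 0.0943, 0.1173]
eef_rot: [179.9, 0.0, -86.1]
contact_force: [-5.9, 5.9, 2.6]
gripper_width: 0.024
```

>>> servo_tool(
  targets=[
    {"dx":0.01,"dy":-0.01,"dz":0,"spin":0,"grip":20},
    {"dx":0.03,"dy":-0.02,"dz":0,"spin":0,"grip":20},
    {"dx":0.04,"dy":-0.03,"dz":0,"spin":0,"grip":20},
    {"dx":0.06,"dy":-0.04,"dz":0,"spin":0,"grip":20},
    {"dx":0.06,"dy":-0.04,"dz":0,"spin":0,"grip":20},
    {"dx":0.06,"dy":-0.04,"dz":0,"spin":0,"grip":20},
    {"dx":0.06,"dy":-0.04,"dz":0,"spin":0,"grip":20},
    {"dx":0.06,"dy":-0.04,"dz":0,"spin":0,"grip":20},
    {"dx":0.06,"dy":-0.04,"dz":0,"spin":0,"grip":20},
    {"dx":0.06,"dy":-0.04,"dz":0,"spin":0,"grip":20},
  ],
  squeeze=10,
)

```text
time_s: 15.27
tcp_pos: [0.5404, 0.0941, 0.1172]
eef_rot: [179.8, 0.0, -86.1]
contact_force: [-7.4, 8.1, 3.1]
gripper_width: 0.0236
```

Tangential force is now about 10.5 N, or about -0.019 rad, and the tool has stopped advancing. So the wheel is resting lightly on the stop, at a knob angle of about 237°. Next is the forward circle.

```bash
cat > path.py <<'E'
from h import *
import sys
from scipy.optimize import least_squares
P=np.array([(.5244,.109),(.5252,.108),(.5265,.1063),(.5279,.1046),(.5296,.1029),(.5314,.1013),(.5333,.0997),(.5352,.0982),(.537,.0968),(.5388,.0954),(.5398,.0947)])
f=least_squares(lambda c:np.hypot(*(P-c).T)-.055,[.569,.14]);print("fit C r=55:",f.x,np.abs(f.fun).max())
def rows(C,cmd,phis,R=.055):
    return [tuple(np.round(100*(np.array(C)+R*np.array([np.cos(p),np.sin(p)])-cmd),2)) for p in np.radians(phis)]
def show(C,cmd,lists):
    for L in lists:
        rw=rows(C,cmd,L);print(", ".join('{"dx": %g, "dy": %g, "dz": 0, "spin": 0, "grip": 20}'%(a+0.,b+0.) for a,b in rw));cmd=cmd+np.array(rw[-1])/100
E
python3 - <<'E'
from path import *
s=r.get_state();C=f.x;cmd=s["tcp_pos"][:2]-s["contact_force"][:2]/7000
print(s["tcp_pos"],cmd,np.degrees(np.arctan2(*(s["tcp_pos"][:2]-C)[::-1])))
show(C,cmd,[[237.5,236,234,231.5,228.5,225.5,222.5,219.5,217.5,217]])
E
```

```text
fit C r=55: [0.5686438  0.14169337] 0.00013929851479590333
[0.54041759 0.09409123 0.11721784] [0.54147608 0.09293192] -120.6662857924649
{"dx": -0.24, "dy": 0.24, "dz": 0, "spin": 0, "grip": 20}, {"dx": -0.36, "dy": 0.32, "dz": 0, "spin": 0, "grip": 20}, {"dx": -0.52, "dy": 0.43, "dz": 0, "spin": 0, "grip": 20}, {"dx": -0.71, "dy": 0.57, "dz": 0, "spin": 0, "grip": 20}, {"dx": -0.93, "dy": 0.76, "dz": 0, "spin": 0, "grip": 20}, {"dx": -1.14, "dy": 0.95, "dz": 0, "spin": 0, "grip": 20}, {"dx": -1.34, "dy": 1.16, "dz": 0, "spin": 0, "grip": 20}, {"dx": -1.53, "dy": 1.38, "dz": 0, "spin": 0, "grip": 20}, {"dx": -1.65, "dy": 1.53, "dz": 0, "spin": 0, "grip": 20}, {"dx": -1.68, "dy": 1.57, "dz": 0, "spin": 0, "grip": 20}
```

>>> servo_tool(
  targets=[
    {"dx":-0.12,"dy":0.12,"dz":0,"spin":0,"grip":20},
    {"dx":-0.24,"dy":0.24,"dz":0,"spin":0,"grip":20},
    {"dx":-0.36,"dy":0.32,"dz":0,"spin":0,"grip":20},
    {"dx":-0.52,"dy":0.43,"dz":0,"spin":0,"grip":20},
    {"dx":-0.71,"dy":0.57,"dz":0,"spin":0,"grip":20},
    {"dx":-0.93,"dy":0.76,"dz":0,"spin":0,"grip":20},
    {"dx":-1.14,"dy":0.95,"dz":0,"spin":0,"grip":20},
    {"dx":-1.34,"dy":1.16,"dz":0,"spin":0,"grip":20},
    {"dx":-1.53,"dy":1.38,"dz":0,"spin":0,"grip":20},
    {"dx":-1.65,"dy":1.53,"dz":0,"spin":0,"grip":20},
  ],
  squeeze=10,
)

```text
time_s: 16.1
tcp_pos: [0.5249, 0.1085, 0.1176]
eef_rot: [179.9, -0.1, -86.1]
contact_force: [-2.2, -4.8, 4.1]
gripper_width: 0.0236
```

Run:
```python
from path import *
s=r.get_state();C=f.x;F=s["contact_force"];print(s["tcp_pos"],F,s["gripper_width"])
cmd=rows(C,np.zeros(2),[217.5])[0];cmd=np.array(cmd)/100
print("actual phi",np.degrees(np.arctan2(*(s["tcp_pos"][:2]-C)[::-1]))%360, np.hypot(*(s["tcp_pos"][:2]-C)))
show(C,cmd,[[214.5+0-3.5*i for i in range(10)],[179.5-3.5*i for i in range(10)]])
```

```text
fit C r=55: [0.5686438  0.14169337] 0.00013929851479590333
[0.52486832 0.10847756 0.11755207] [-2.16038301 -4.80847352  4.05899529] 0.02362442987323505
actual phi 217.19037637168321 0.05495074078388222
{"dx": -0.17, "dy": 0.23, "dz": 0, "spin": 0, "grip": 20}, {"dx": -0.35, "dy": 0.52, "dz": 0, "spin": 0, "grip": 20}, {"dx": -0.51, "dy": 0.81, "dz": 0, "spin": 0, "grip": 20}, {"dx": -0.66, "dy": 1.11, "dz": 0, "spin": 0, "grip": 20}, {"dx": -0.79, "dy": 1.42, "dz": 0, "spin": 0, "grip": 20}, {"dx": -0.9, "dy": 1.74, "dz": 0, "spin": 0, "grip": 20}, {"dx": -0.98, "dy": 2.07, "dz": 0, "spin": 0, "grip": 20}, {"dx": -1.05, "dy": 2.39, "dz": 0, "spin": 0, "grip": 20}, {"dx": -1.1, "dy": 2.73, "dz": 0, "spin": 0, "grip": 20}, {"dx": -1.13, "dy": 3.06, "dz": 0, "spin": 0, "grip": 20}
{"dx": -0.01, "dy": 0.34, "dz": 0, "spin": 0, "grip": 20}, {"dx": 0.01, "dy": 0.67, "dz": 0, "spin": 0, "grip": 20}, {"dx": 0.04, "dy": 1.01, "dz": 0, "spin": 0, "grip": 20}, {"dx": 0.1, "dy": 1.34, "dz": 0, "spin": 0, "grip": 20}, {"dx": 0.17, "dy": 1.67, "dz": 0, "spin": 0, "grip": 20}, {"dx": 0.26, "dy": 1.99, "dz": 0, "spin": 0, "grip": 20}, {"dx": 0.38, "dy": 2.31, "dz": 0, "spin": 0, "grip": 20}, {"dx": 0.51, "dy": 2.61, "dz": 0, "spin": 0, "grip": 20}, {"dx": 0.66, "dy": 2.91, "dz": 0, "spin": 0, "grip": 20}, {"dx": 0.83, "dy": 3.2, "dz": 0, "spin": 0, "grip": 20}
```

>>> servo_tool(
  targets=[
    {"dx":-0.17,"dy":0.23,"dz":0,"spin":0,"grip":20},
    {"dx":-0.35,"dy":0.52,"dz":0,"spin":0,"grip":20},
    {"dx":-0.51,"dy":0.81,"dz":0,"spin":0,"grip":20},
    {"dx":-0.66,"dy":1.11,"dz":0,"spin":0,"grip":20},
    {"dx":-0.79,"dy":1.42,"dz":0,"spin":0,"grip":20},
    {"dx":-0.9,"dy":1.74,"dz":0,"spin":0,"grip":20},
    {"dx":-0.98,"dy":2.07,"dz":0,"spin":0,"grip":20},
    {"dx":-1.05,"dy":2.39,"dz":0,"spin":0,"grip":20},
    {"dx":-1.1,"dy":2.73,"dz":0,"spin":0,"grip":20},
    {"dx":-1.13,"dy":3.06,"dz":0,"spin":0,"grip":20},
  ],
  squeeze=10,
)

```text
time_s: 16.93
tcp_pos: [0.5134, 0.1394, 0.1175]
eef_rot: [179.9, -0.0, -86.1]
contact_force: [-4.2, -3.8, 4.8]
gripper_width: 0.024
```

>>> servo_tool(
  targets=[
    {"dx":-0.03,"dy":0.34,"dz":0,"spin":0,"grip":20},
    {"dx":-0.03,"dy":0.67,"dz":0,"spin":0,"grip":20},
    {"dx":-0.01,"dy":1.01,"dz":0,"spin":0,"grip":20},
    {"dx":0.05,"dy":1.34,"dz":0,"spin":0,"grip":20},
    {"dx":0.12,"dy":1.67,"dz":0,"spin":0,"grip":20},
    {"dx":0.21,"dy":1.99,"dz":0,"spin":0,"grip":20},
    {"dx":0.33,"dy":2.31,"dz":0,"spin":0,"grip":20},
    {"dx":0.46,"dy":2.61,"dz":0,"spin":0,"grip":20},
    {"dx":0.61,"dy":2.91,"dz":0,"spin":0,"grip":20},
    {"dx":0.78,"dy":3.2,"dz":0,"spin":0,"grip":20},
  ],
  squeeze=10,
)

```text
time_s: 17.77
tcp_pos: [0.5225, 0.1724, 0.1175]
eef_rot: [-180.0, 0.0, -86.1]
contact_force: [-2.8, -0.7, 4.2]
gripper_width: 0.0236
```

Run:
```python
from path import *
s=r.get_state();C=f.x-[.0005,0];F=s["contact_force"];print(s["tcp_pos"],F,s["gripper_width"])
d=s["tcp_pos"][:2]-C;p=np.arctan2(d[1],d[0]);print("phi",np.degrees(p)%360,np.hypot(*d),"rad F",F[0]*np.cos(p)+F[1]*np.sin(p),"tan",-F[0]*np.sin(p)+F[1]*np.cos(p))
cmd=np.array(rows(C,np.zeros(2),[148])[0])/100
show(C,cmd,[[144.5-4*i for i in range(10)],[104.5-4*i for i in range(10)]])
```

```text
fit C r=55: [0.5686438  0.14169337] 0.00013929851479590333
[0.52247495 0.17240325 0.1175477 ] [-2.82553536 -0.73394034  4.15566514] 0.023642394331066068
phi 146.0812626305392 0.055033998968691066 rad F 1.935162727001503 tan 2.18574099928109
{"dx": 0.19, "dy": 0.28, "dz": 0, "spin": 0, "grip": 20}, {"dx": 0.42, "dy": 0.59, "dz": 0, "spin": 0, "grip": 20}, {"dx": 0.67, "dy": 0.88, "dz": 0, "spin": 0, "grip": 20}, {"dx": 0.95, "dy": 1.14, "dz": 0, "spin": 0, "grip": 20}, {"dx": 1.24, "dy": 1.39, "dz": 0, "spin": 0, "grip": 20}, {"dx": 1.55, "dy": 1.62, "dz": 0, "spin": 0, "grip": 20}, {"dx": 1.87, "dy": 1.83, "dz": 0, "spin": 0, "grip": 20}, {"dx": 2.21, "dy": 2.01, "dz": 0, "spin": 0, "grip": 20}, {"dx": 2.56, "dy": 2.17, "dz": 0, "spin": 0, "grip": 20}, {"dx": 2.92, "dy": 2.31, "dz": 0, "spin": 0, "grip": 20}
{"dx": 0.37, "dy": 0.1, "dz": 0, "spin": 0, "grip": 20}, {"dx": 0.74, "dy": 0.19, "dz": 0, "spin": 0, "grip": 20}, {"dx": 1.12, "dy": 0.24, "dz": 0, "spin": 0, "grip": 20}, {"dx": 1.5, "dy": 0.27, "dz": 0, "spin": 0, "grip": 20}, {"dx": 1.89, "dy": 0.28, "dz": 0, "spin": 0, "grip": 20}, {"dx": 2.27, "dy": 0.25, "dz": 0, "spin": 0, "grip": 20}, {"dx": 2.65, "dy": 0.2, "dz": 0, "spin": 0, "grip": 20}, {"dx": 3.03, "dy": 0.13, "dz": 0, "spin": 0, "grip": 20}, {"dx": 3.4, "dy": 0.02, "dz": 0, "spin": 0, "grip": 20}, {"dx": 3.76, "dy": -0.1, "dz": 0, "spin": 0, "grip": 20}
```

>>> servo_tool(
  targets=[
    {"dx":0.19,"dy":0.28,"dz":0,"spin":0,"grip":20},
    {"dx":0.42,"dy":0.59,"dz":0,"spin":0,"grip":20},
    {"dx":0.67,"dy":0.88,"dz":0,"spin":0,"grip":20},
    {"dx":0.95,"dy":1.14,"dz":0,"spin":0,"grip":20},
    {"dx":1.24,"dy":1.39,"dz":0,"spin":0,"grip":20},
    {"dx":1.55,"dy":1.62,"dz":0,"spin":0,"grip":20},
    {"dx":1.87,"dy":1.83,"dz":0,"spin":0,"grip":20},
    {"dx":2.21,"dy":2.01,"dz":0,"spin":0,"grip":20},
    {"dx":2.56,"dy":2.17,"dz":0,"spin":0,"grip":20},
    {"dx":2.92,"dy":2.31,"dz":0,"spin":0,"grip":20},
  ],
  squeeze=10,
)

```text
time_s: 18.6
tcp_pos: [0.5517, 0.1948, 0.1174]
eef_rot: [180.0, -0.0, -86.1]
contact_force: [-1.8, -4.1, 1.9]
gripper_width: 0.0235
```

```bash
cat > st.py <<'E'
from path import *
s=r.get_state();C=f.x-[.0005,0];F=s["contact_force"]
d=s["tcp_pos"][:2]-C;p=np.arctan2(d[1],d[0]);ph=np.degrees(p)%360
print(s["time_s"],s["tcp_pos"],F,"phi",ph,np.hypot(*d),"rad F",F[0]*np.cos(p)+F[1]*np.sin(p),"tan",-F[0]*np.sin(p)+F[1]*np.cos(p))
E
python3 - <<'E'
from st import *
cmd=s["tcp_pos"][:2]-F[:2]/15000
show(C,cmd,[[ph-4*i for i in range(1,11)],[ph-40-4*i for i in range(1,11)]])
E
```

```text
fit C r=55: [0.5686438  0.14169337] 0.00013929851479590333
18.6 [0.5517018  0.19478702 0.11743536] [-1.78132465 -4.12466622  1.9091805 ] phi 107.2066723404526 0.055581245270961574 rad F -3.413112128545801 tan 2.9217553865566286
{"dx": 0.38, "dy": 0.02, "dz": 0, "spin": 0, "grip": 20}, {"dx": 0.75, "dy": 0.09, "dz": 0, "spin": 0, "grip": 20}, {"dx": 1.13, "dy": 0.14, "dz": 0, "spin": 0, "grip": 20}, {"dx": 1.52, "dy": 0.16, "dz": 0, "spin": 0, "grip": 20}, {"dx": 1.9, "dy": 0.16, "dz": 0, "spin": 0, "grip": 20}, {"dx": 2.28, "dy": 0.12, "dz": 0, "spin": 0, "grip": 20}, {"dx": 2.66, "dy": 0.07, "dz": 0, "spin": 0, "grip": 20}, {"dx": 3.04, "dy": -0.02, "dz": 0, "spin": 0, "grip": 20}, {"dx": 3.4, "dy": -0.13, "dz": 0, "spin": 0, "grip": 20}, {"dx": 3.76, "dy": -0.27, "dz": 0, "spin": 0, "grip": 20}
{"dx": 0.35, "dy": -0.16, "dz": 0, "spin": 0, "grip": 20}, {"dx": 0.69, "dy": -0.34, "dz": 0, "spin": 0, "grip": 20}, {"dx": 1.01, "dy": -0.55, "dz": 0, "spin": 0, "grip": 20}, {"dx": 1.32, "dy": -0.78, "dz": 0, "spin": 0, "grip": 20}, {"dx": 1.61, "dy": -1.03, "dz": 0, "spin": 0, "grip": 20}, {"dx": 1.88, "dy": -1.3, "dz": 0, "spin": 0, "grip": 20}, {"dx": 2.13, "dy": -1.59, "dz": 0, "spin": 0, "grip": 20}, {"dx": 2.37, "dy": -1.9, "dz": 0, "spin": 0, "grip": 20}, {"dx": 2.58, "dy": -2.22, "dz": 0, "spin": 0, "grip": 20}, {"dx": 2.76, "dy": -2.55, "dz": 0, "spin": 0, "grip": 20}
```

>>> servo_tool(
  targets=[
    {"dx":0.38,"dy":0.02,"dz":0,"spin":0,"grip":20},
    {"dx":0.75,"dy":0.09,"dz":0,"spin":0,"grip":20},
    {"dx":1.13,"dy":0.14,"dz":0,"spin":0,"grip":20},
    {"dx":1.52,"dy":0.16,"dz":0,"spin":0,"grip":20},
    {"dx":1.9,"dy":0.16,"dz":0,"spin":0,"grip":20},
    {"dx":2.28,"dy":0.12,"dz":0,"spin":0,"grip":20},
    {"dx":2.66,"dy":0.07,"dz":0,"spin":0,"grip":20},
    {"dx":3.04,"dy":-0.02,"dz":0,"spin":0,"grip":20},
    {"dx":3.4,"dy":-0.13,"dz":0,"spin":0,"grip":20},
    {"dx":3.76,"dy":-0.27,"dz":0,"spin":0,"grip":20},
  ],
  squeeze=10,
)

```text
time_s: 19.43
tcp_pos: [0.5898, 0.1926, 0.1178]
eef_rot: [-179.9, 0.0, -86.1]
contact_force: [-1.9, 3.3, 1.9]
gripper_width: 0.0241
```

Run:
```python
from st import *
cmd=s["tcp_pos"][:2]-F[:2]/15000
show(C,cmd,[[ph-4*i for i in range(1,11)],[ph-40-4*i for i in range(1,11)]])
```

```text
fit C r=55: [0.5686438  0.14169337] 0.00013929851479590333
19.4333 [0.58981206 0.19261385 0.11777688] [-1.85983115  3.25638085  1.924852  ] phi 66.94873096722809 0.05533902777015519 rad F 2.2681491074927136 tan 2.986383729845423
{"dx": 0.32, "dy": -0.17, "dz": 0, "spin": 0, "grip": 20}, {"dx": 0.66, "dy": -0.36, "dz": 0, "spin": 0, "grip": 20}, {"dx": 0.98, "dy": -0.57, "dz": 0, "spin": 0, "grip": 20}, {"dx": 1.29, "dy": -0.8, "dz": 0, "spin": 0, "grip": 20}, {"dx": 1.58, "dy": -1.05, "dz": 0, "spin": 0, "grip": 20}, {"dx": 1.85, "dy": -1.32, "dz": 0, "spin": 0, "grip": 20}, {"dx": 2.1, "dy": -1.61, "dz": 0, "spin": 0, "grip": 20}, {"dx": 2.33, "dy": -1.92, "dz": 0, "spin": 0, "grip": 20}, {"dx": 2.54, "dy": -2.24, "dz": 0, "spin": 0, "grip": 20}, {"dx": 2.72, "dy": -2.58, "dz": 0, "spin": 0, "grip": 20}
{"dx": 0.17, "dy": -0.35, "dz": 0, "spin": 0, "grip": 20}, {"dx": 0.3, "dy": -0.7, "dz": 0, "spin": 0, "grip": 20}, {"dx": 0.41, "dy": -1.07, "dz": 0, "spin": 0, "grip": 20}, {"dx": 0.5, "dy": -1.45, "dz": 0, "spin": 0, "grip": 20}, {"dx": 0.56, "dy": -1.82, "dz": 0, "spin": 0, "grip": 20}, {"dx": 0.59, "dy": -2.21, "dz": 0, "spin": 0, "grip": 20}, {"dx": 0.6, "dy": -2.59, "dz": 0, "spin": 0, "grip": 20}, {"dx": 0.58, "dy": -2.97, "dz": 0, "spin": 0, "grip": 20}, {"dx": 0.53, "dy": -3.36, "dz": 0, "spin": 0, "grip": 20}, {"dx": 0.46, "dy": -3.73, "dz": 0, "spin": 0, "grip": 20}
```

Tracking is good: tangential force about 3 N and radial force small. I'll carry on.

>>> servo_tool(
  targets=[
    {"dx":0.34,"dy":-0.15,"dz":0,"spin":0,"grip":20},
    {"dx":0.68,"dy":-0.34,"dz":0,"spin":0,"grip":20},
    {"dx":0.99,"dy":-0.56,"dz":0,"spin":0,"grip":20},
    {"dx":1.3,"dy":-0.79,"dz":0,"spin":0,"grip":20},
    {"dx":1.59,"dy":-1.04,"dz":0,"spin":0,"grip":20},
    {"dx":1.86,"dy":-1.31,"dz":0,"spin":0,"grip":20},
    {"dx":2.11,"dy":-1.6,"dz":0,"spin":0,"grip":20},
    {"dx":2.34,"dy":-1.91,"dz":0,"spin":0,"grip":20},
    {"dx":2.55,"dy":-2.23,"dz":0,"spin":0,"grip":20},
    {"dx":2.73,"dy":-2.57,"dz":0,"spin":0,"grip":20},
  ],
  squeeze=10,
)

```text
time_s: 20.27
tcp_pos: [0.6174, 0.1666, 0.1179]
eef_rot: [-179.9, 0.0, -86.1]
contact_force: [4.0, 3.9, 1.6]
gripper_width: 0.0235
```

Run:
```python
from st import *
cmd=s["tcp_pos"][:2]-F[:2]/15000
show(C,cmd,[[ph-4*i for i in range(1,11)]])
```

```text
fit C r=55: [0.5686438  0.14169337] 0.00013929851479590333
20.2667 [0.61743543 0.16655507 0.11786536] [3.9554084  3.93030791 1.59227121] phi 26.765455800205046 0.05520659357590047 rad F 5.301588185027432 tan 1.7279289911049394
{"dx": 0.17, "dy": -0.33, "dz": 0, "spin": 0, "grip": 20}, {"dx": 0.3, "dy": -0.69, "dz": 0, "spin": 0, "grip": 20}, {"dx": 0.42, "dy": -1.06, "dz": 0, "spin": 0, "grip": 20}, {"dx": 0.5, "dy": -1.43, "dz": 0, "spin": 0, "grip": 20}, {"dx": 0.56, "dy": -1.81, "dz": 0, "spin": 0, "grip": 20}, {"dx": 0.59, "dy": -2.19, "dz": 0, "spin": 0, "grip": 20}, {"dx": 0.6, "dy": -2.58, "dz": 0, "spin": 0, "grip": 20}, {"dx": 0.57, "dy": -2.96, "dz": 0, "spin": 0, "grip": 20}, {"dx": 0.53, "dy": -3.34, "dz": 0, "spin": 0, "grip": 20}, {"dx": 0.45, "dy": -3.72, "dz": 0, "spin": 0, "grip": 20}
```

>>> servo_tool(
  targets=[
    {"dx":0.2,"dy":-0.33,"dz":0,"spin":0,"grip":20},
    {"dx":0.35,"dy":-0.69,"dz":0,"spin":0,"grip":20},
    {"dx":0.48,"dy":-1.06,"dz":0,"spin":0,"grip":20},
    {"dx":0.56,"dy":-1.43,"dz":0,"spin":0,"grip":20},
    {"dx":0.62,"dy":-1.81,"dz":0,"spin":0,"grip":20},
    {"dx":0.65,"dy":-2.19,"dz":0,"spin":0,"grip":20},
    {"dx":0.66,"dy":-2.58,"dz":0,"spin":0,"grip":20},
    {"dx":0.63,"dy":-2.96,"dz":0,"spin":0,"grip":20},
    {"dx":0.59,"dy":-3.34,"dz":0,"spin":0,"grip":20},
    {"dx":0.51,"dy":-3.72,"dz":0,"spin":0,"grip":20},
  ],
  squeeze=10,
)

```text
time_s: 21.1
tcp_pos: [0.6217, 0.1288, 0.1177]
eef_rot: [-180.0, -0.0, -86.1]
contact_force: [4.5, 1.3, 2.2]
gripper_width: 0.0238
```

Run:
```python
from st import *
cmd=s["tcp_pos"][:2]-F[:2]/15000
show(C,cmd,[[ph-4*i for i in range(1,11)]])
```

```text
fit C r=55: [0.5686438  0.14169337] 0.00013929851479590333
21.1 [0.62170355 0.12879015 0.11771596] [4.5361106  1.3109258  2.15935955] phi 346.45483643874246 0.05509210397452423 rad F 4.102907181965851 tan 2.336873656685971
{"dx": -0.08, "dy": -0.36, "dz": 0, "spin": 0, "grip": 20}, {"dx": -0.21, "dy": -0.72, "dz": 0, "spin": 0, "grip": 20}, {"dx": -0.36, "dy": -1.07, "dz": 0, "spin": 0, "grip": 20}, {"dx": -0.54, "dy": -1.41, "dz": 0, "spin": 0, "grip": 20}, {"dx": -0.74, "dy": -1.74, "dz": 0, "spin": 0, "grip": 20}, {"dx": -0.96, "dy": -2.05, "dz": 0, "spin": 0, "grip": 20}, {"dx": -1.21, "dy": -2.35, "dz": 0, "spin": 0, "grip": 20}, {"dx": -1.47, "dy": -2.63, "dz": 0, "spin": 0, "grip": 20}, {"dx": -1.76, "dy": -2.89, "dz": 0, "spin": 0, "grip": 20}, {"dx": -2.06, "dy": -3.12, "dz": 0, "spin": 0, "grip": 20}
```

>>> servo_tool(
  targets=[
    {"dx":-0.05,"dy":-0.37,"dz":0,"spin":0,"grip":20},
    {"dx":-0.17,"dy":-0.73,"dz":0,"spin":0,"grip":20},
    {"dx":-0.32,"dy":-1.09,"dz":0,"spin":0,"grip":20},
    {"dx":-0.5,"dy":-1.43,"dz":0,"spin":0,"grip":20},
    {"dx":-0.7,"dy":-1.76,"dz":0,"spin":0,"grip":20},
    {"dx":-0.93,"dy":-2.07,"dz":0,"spin":0,"grip":20},
    {"dx":-1.18,"dy":-2.37,"dz":0,"spin":0,"grip":20},
    {"dx":-1.44,"dy":-2.65,"dz":0,"spin":0,"grip":20},
    {"dx":-1.73,"dy":-2.92,"dz":0,"spin":0,"grip":20},
    {"dx":-2.04,"dy":-3.15,"dz":0,"spin":0,"grip":20},
  ],
  squeeze=10,
)

```text
time_s: 21.93
tcp_pos: [0.6007, 0.0974, 0.1175]
eef_rot: [180.0, -0.0, -86.1]
contact_force: [2.9, 0.5, 2.4]
gripper_width: 0.0236
```

Run:
```python
from st import *
cmd=s["tcp_pos"][:2]-F[:2]/15000
show(C,cmd,[[ph-4*i for i in range(1,11)]])
```

```text
fit C r=55: [0.5686438  0.14169337] 0.00013929851479590333
21.9333 [0.60067749 0.09743501 0.11753385] [2.93490489 0.50833452 2.42462489] phi 306.319073844848 0.054929440961616276 rad F 1.3287087385845706 tan 2.6658214090780663
{"dx": -0.29, "dy": -0.22, "dz": 0, "spin": 0, "grip": 20}, {"dx": -0.62, "dy": -0.41, "dz": 0, "spin": 0, "grip": 20}, {"dx": -0.97, "dy": -0.58, "dz": 0, "spin": 0, "grip": 20}, {"dx": -1.32, "dy": -0.73, "dz": 0, "spin": 0, "grip": 20}, {"dx": -1.69, "dy": -0.85, "dz": 0, "spin": 0, "grip": 20}, {"dx": -2.06, "dy": -0.94, "dz": 0, "spin": 0, "grip": 20}, {"dx": -2.44, "dy": -1.01, "dz": 0, "spin": 0, "grip": 20}, {"dx": -2.82, "dy": -1.06, "dz": 0, "spin": 0, "grip": 20}, {"dx": -3.2, "dy": -1.07, "dz": 0, "spin": 0, "grip": 20}, {"dx": -3.59, "dy": -1.06, "dz": 0, "spin": 0, "grip": 20}
```

>>> servo_tool(
  targets=[
    {"dx":-0.29,"dy":-0.22,"dz":0,"spin":0,"grip":20},
    {"dx":-0.62,"dy":-0.41,"dz":0,"spin":0,"grip":20},
    {"dx":-0.97,"dy":-0.58,"dz":0,"spin":0,"grip":20},
    {"dx":-1.32,"dy":-0.73,"dz":0,"spin":0,"grip":20},
    {"dx":-1.69,"dy":-0.85,"dz":0,"spin":0,"grip":20},
    {"dx":-2.06,"dy":-0.94,"dz":0,"spin":0,"grip":20},
    {"dx":-2.44,"dy":-1.01,"dz":0,"spin":0,"grip":20},
    {"dx":-2.82,"dy":-1.06,"dz":0,"spin":0,"grip":20},
    {"dx":-3.2,"dy":-1.07,"dz":0,"spin":0,"grip":20},
    {"dx":-3.59,"dy":-1.06,"dz":0,"spin":0,"grip":20},
  ],
  squeeze=10,
)

```text
time_s: 22.77
tcp_pos: [0.5646, 0.0871, 0.1175]
eef_rot: [180.0, -0.0, -86.1]
contact_force: [3.1, -1.4, 3.4]
gripper_width: 0.0237
```

Run:
```python
from st import *
cmd=s["tcp_pos"][:2]-F[:2]/15000
show(C,cmd,[[ph+(238.3-ph)*x for x in (.12,.25,.38,.5,.62,.74,.84,.92,.97,1)]])
```

```text
fit C r=55: [0.5686438  0.14169337] 0.00013929851479590333
22.7667 [0.56455542 0.08708657 0.11749931] [ 3.13907363 -1.41780627  3.36742832] phi 266.24031985826787 0.05472457405041339 rad F 1.2089205036274697 tan 3.2252858976486896
{"dx": -0.3, "dy": -0.01, "dz": 0, "spin": 0, "grip": 20}, {"dx": -0.65, "dy": 0.05, "dz": 0, "spin": 0, "grip": 20}, {"dx": -0.99, "dy": 0.12, "dz": 0, "spin": 0, "grip": 20}, {"dx": -1.3, "dy": 0.21, "dz": 0, "spin": 0, "grip": 20}, {"dx": -1.6, "dy": 0.32, "dz": 0, "spin": 0, "grip": 20}, {"dx": -1.9, "dy": 0.44, "dz": 0, "spin": 0, "grip": 20}, {"dx": -2.14, "dy": 0.56, "dz": 0, "spin": 0, "grip": 20}, {"dx": -2.33, "dy": 0.66, "dz": 0, "spin": 0, "grip": 20}, {"dx": -2.44, "dy": 0.73, "dz": 0, "spin": 0, "grip": 20}, {"dx": -2.51, "dy": 0.77, "dz": 0, "spin": 0, "grip": 20}
```

>>> servo_tool(
  targets=[
    {"dx":-0.3,"dy":-0.01,"dz":0,"spin":0,"grip":20},
    {"dx":-0.65,"dy":0.05,"dz":0,"spin":0,"grip":20},
    {"dx":-0.99,"dy":0.12,"dz":0,"spin":0,"grip":20},
    {"dx":-1.3,"dy":0.21,"dz":0,"spin":0,"grip":20},
    {"dx":-1.6,"dy":0.32,"dz":0,"spin":0,"grip":20},
    {"dx":-1.9,"dy":0.44,"dz":0,"spin":0,"grip":20},
    {"dx":-2.14,"dy":0.56,"dz":0,"spin":0,"grip":20},
    {"dx":-2.33,"dy":0.66,"dz":0,"spin":0,"grip":20},
    {"dx":-2.44,"dy":0.73,"dz":0,"spin":0,"grip":20},
    {"dx":-2.51,"dy":0.77,"dz":0,"spin":0,"grip":20},
  ],
  squeeze=10,
)

```text
time_s: 23.6
tcp_pos: [0.5397, 0.095, 0.1175]
eef_rot: [180.0, -0.0, -86.1]
contact_force: [1.3, -1.6, 2.4]
gripper_width: 0.0238
```

Run:
```python
from st import *
im=r.capture("top");cv2.imwrite("pics/t2.png",cv2.resize(im[130:230,230:390],(800,500),interpolation=3))
```

```text
fit C r=55: [0.5686438  0.14169337] 0.00013929851479590333
23.6 [0.53971665 0.09498542 0.11751895] [ 1.25200041 -1.5848652   2.36213688] phi 238.67468176743083 0.05467848233567395 rad F 0.702927292006932 tan 1.8934613648301246
```

View pics/t2.png

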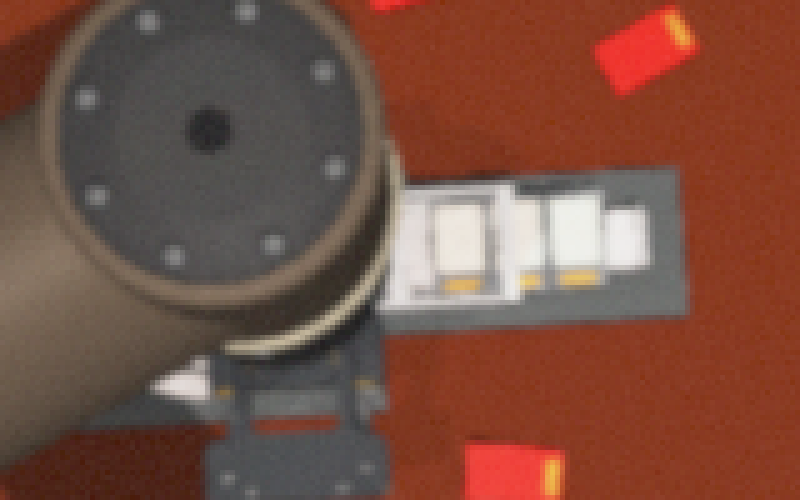

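The pack now sits on the rail beyond the strap, at about (577,233) in the crop, and the knob is back at the stop angle within about 1°. I'll open and rise.

>>> servo_tool(
  targets=[
    {"dx":0,"dy":0,"dz":0,"spin":0,"grip":28},
    {"dx":0,"dy":0,"dz":0,"spin":0,"grip":32},
    {"dx":0,"dy":0,"dz":0,"spin":0,"grip":40},
    {"dx":0,"dy":0,"dz":0,"spin":0,"grip":50},
    {"dx":0,"dy":0,"dz":0,"spin":0,"grip":60},
    {"dx":0,"dy":0,"dz":0.5,"spin":0,"grip":60},
    {"dx":0,"dy":0,"dz":2,"spin":0,"grip":60},
    {"dx":0,"dy":0,"dz":4.5,"spin":0,"grip":60},
    {"dx":0,"dy":0,"dz":7,"spin":0,"grip":70},
    {"dx":0,"dy":0,"dz":8,"spin":0,"grip":80},
  ],
)

```text
time_s: 24.48
tcp_pos: [0.5414, 0.0953, 0.2013]
eef_rot: [-179.8, 0.1, -86.1]
contact_force: [1.3, 0.1, 0.1]
gripper_width: 0.0611
```

>>> servo_tool(
  targets=[
    {"dx":0.4,"dy":-1,"dz":0,"spin":0,"grip":80},
    {"dx":1.2,"dy":-3,"dz":0,"spin":0,"grip":80},
    {"dx":2,"dy":-5,"dz":0,"spin":0,"grip":80},
    {"dx":2.8,"dy":-7,"dz":0,"spin":0,"grip":80},
    {"dx":3.6,"dy":-8,"dz":0,"spin":0,"grip":80},
    {"dx":4,"dy":-8.5,"dz":0,"spin":0,"grip":80},
    {"dx":4.2,"dy":-8.5,"dz":0,"spin":0,"grip":80},
    {"dx":4.2,"dy":-8.5,"dz":0,"spin":0,"grip":80},
    {"dx":4.2,"dy":-8.5,"dz":0,"spin":0,"grip":80},
    {"dx":4.2,"dy":-8.5,"dz":0,"spin":0,"grip":80},
  ],
)

```text
time_s: 25.32
tcp_pos: [0.5817, 0.0107, 0.1975]
eef_rot: [180.0, 0.0, -86.1]
contact_force: [0.3, -0.5, -0.8]
gripper_width: 0.0706
```

Run:
```python
from h import *
np.set_printoptions(precision=4,suppress=True)
s=r.get_state();print({k:s[k] for k in("time_s","tcp_pos","eef_rot","contact_force","gripper_width")})
print("top",ray("top",(345.4,176.6),.04))
im=r.capture("wrist")
for d in r.cut_out("pack0","wrist")[:4]: print(d["p"],d["extent"],ray("wrist",cen(d["mask"]),.04))
yw=np.radians(4.2);Rz=np.array([[np.cos(yw),-np.sin(yw)],[np.sin(yw),np.cos(yw)]]);O=np.array([.5686,.1412])
q=[]
for yc in(-.181,-.151):
    pts=[proj("wrist",[*(O+Rz@[a*.025,yc+b*.015]),.04]) for a,b in((1,1),(1,-1),(-1,-1),(-1,1))]
    cv2.polylines(im,[np.int32(np.round(pts))],True,(0,255,0),1)
print(O+Rz@[0,-.181])
cv2.imwrite("pics/w4.png",cv2.resize(im[0:300,120:520],(800,600)))
```

```text
{'time_s': 25.3167, 'tcp_pos': array([0.5817, 0.0107, 0.1975]), 'eef_rot': array([179.9861,   0.0064, -86.058 ]), 'contact_force': array([ 0.3005, -0.5466, -0.7653]), 'gripper_width': 0.07055685904772938}
top [ 0.5855 -0.042   0.04  ]
0.9 [195.0, 60.7, 245.8, 119.9] [ 0.682  -0.0763  0.04  ]
0.83 [407.3, 144.8, 444.1, 194.0] [ 0.4763 -0.0159  0.04  ]
0.73 [296.9, 152.6, 340.3, 185.0] [ 0.5821 -0.0122  0.04  ]
0.71 [292.4, 123.9, 343.5, 156.2] [ 0.5851 -0.0398  0.04  ]
[ 0.5819 -0.0393]
```

View pics/w4.png

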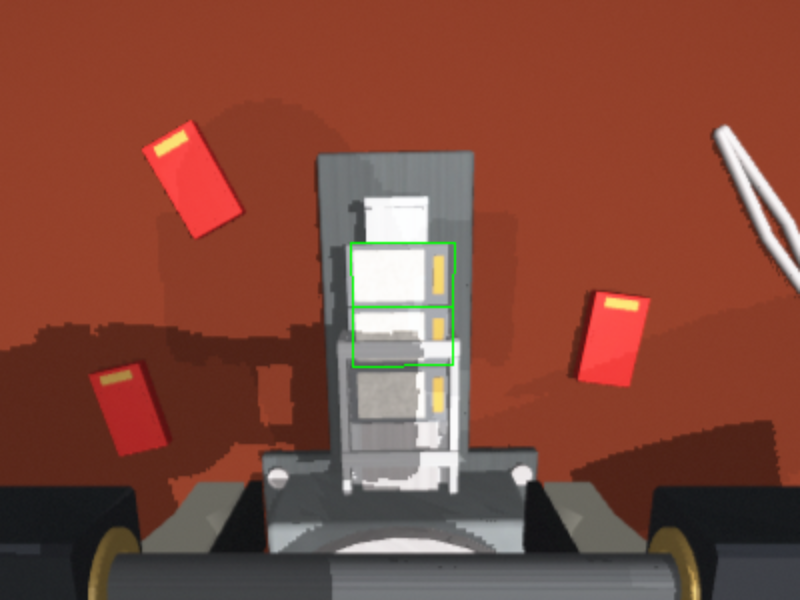

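Pack0's top face is at crop (348–451, 243–305), so its centre is about (0.583, -0.0395). pack1 is directly behind it as expected. I'll descend straddling the rail, then grip.

>>> servo_tool(
  targets=[
    {"dx":0.05,"dy":-1.5,"dz":0,"spin":0,"grip":80},
    {"dx":0.1,"dy":-3.5,"dz":0,"spin":0,"grip":80},
    {"dx":0.13,"dy":-5,"dz":-1,"spin":0,"grip":80},
    {"dx":0.13,"dy":-5,"dz":-3,"spin":0,"grip":80},
    {"dx":0.13,"dy":-5,"dz":-6,"spin":0,"grip":80},
    {"dx":0.13,"dy":-5,"dz":-9,"spin":0,"grip":80},
    {"dx":0.13,"dy":-5,"dz":-10.5,"spin":0,"grip":80},
    {"dx":0.13,"dy":-5,"dz":-11,"spin":0,"grip":80},
    {"dx":0.13,"dy":-5,"dz":-11,"spin":0,"grip":80},
    {"dx":0.13,"dy":-5,"dz":-11,"spin":0,"grip":80},
  ],
)

```text
time_s: 26.25
tcp_pos: [0.584, -0.0397, 0.0885]
eef_rot: [-179.9, -0.0, -86.1]
contact_force: [0.5, 0.4, 0.8]
gripper_width: 0.0702
```

Run:
```python
from h import *
np.set_printoptions(precision=4,suppress=True)
s=r.get_state();print({k:s[k] for k in("time_s","tcp_pos","eef_rot","contact_force","gripper_width")})
im=r.capture("wrist");p=proj("wrist",[*s["tcp_pos"][:2],.04]);print(p)
cv2.circle(im,tuple(int(v) for v in p),2,(0,255,0),-1)
for d in r.cut_out("pack0","wrist")[:4]: print(d["p"],d["extent"],ray("wrist",cen(d["mask"]),.04))
cv2.imwrite("pics/w5.png",im)
```

```text
{'time_s': 26.25, 'tcp_pos': array([ 0.584 , -0.0397,  0.0885]), 'eef_rot': array([-179.9414,   -0.0114,  -86.0562]), 'contact_force': array([0.4673, 0.3765, 0.809 ]), 'gripper_width': 0.07022124873746495}
[318.2095 223.8885]
0.74 [278.9, 201.0, 358.0, 247.1] [ 0.5847 -0.0406  0.04  ]
0.73 [141.6, 114.5, 214.1, 193.4] [ 0.6787 -0.0831  0.04  ]
0.68 [284.2, 247.9, 351.2, 269.9] [ 0.583  -0.0151  0.04  ]
0.64 [437.8, 222.4, 488.1, 269.9] [ 0.4837 -0.0374  0.04  ]
```

View pics/w5.png

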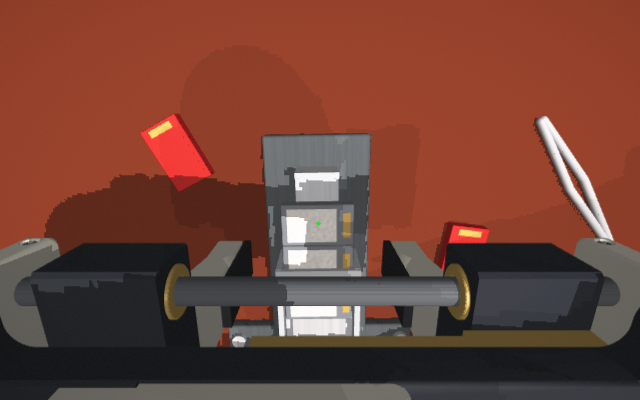

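The pack is centred under the tool: its centre is at about (317,225) and the TCP mark is at (318,224). I'll descend and grip lightly.

>>> servo_tool(
  targets=[
    {"dx":0,"dy":0,"dz":-1.5,"spin":0,"grip":80},
    {"dx":0,"dy":0,"dz":-3.5,"spin":0,"grip":80},
    {"dx":0,"dy":0,"dz":-5,"spin":0,"grip":80},
    {"dx":0,"dy":0,"dz":-5.7,"spin":0,"grip":80},
    {"dx":0,"dy":0,"dz":-5.7,"spin":0,"grip":75},
    {"dx":0,"dy":0,"dz":-5.7,"spin":0,"grip":65},
    {"dx":0,"dy":0,"dz":-5.7,"spin":0,"grip":60},
    {"dx":0,"dy":0,"dz":-5.7,"spin":0,"grip":57},
    {"dx":0,"dy":0,"dz":-5.7,"spin":0,"grip":54},
    {"dx":0,"dy":0,"dz":-5.7,"spin":0,"grip":50},
  ],
  squeeze=10,
)

```text
time_s: 27.18
tcp_pos: [0.584, -0.0399, 0.0316]
eef_rot: [-179.9, 0.0, -86.1]
contact_force: [-1.5, 0.5, 5.0]
gripper_width: 0.0496
```

>>> servo_tool(
  targets=[
    {"dx":0,"dy":0,"dz":0,"spin":0,"grip":48},
    {"dx":0,"dy":0,"dz":0,"spin":0,"grip":48},
    {"dx":0,"dy":0,"dz":0,"spin":0,"grip":48},
    {"dx":0,"dy":0,"dz":0,"spin":0,"grip":48},
    {"dx":0,"dy":0,"dz":0.3,"spin":0,"grip":48},
    {"dx":0,"dy":0,"dz":0.8,"spin":0,"grip":48},
    {"dx":0,"dy":0,"dz":1.5,"spin":0,"grip":48},
    {"dx":0,"dy":0,"dz":2.5,"spin":0,"grip":48},
    {"dx":0,"dy":0,"dz":4,"spin":0,"grip":48},
    {"dx":0,"dy":0,"dz":6,"spin":0,"grip":48},
  ],
  squeeze=15,
)

```text
time_s: 28.02
tcp_pos: [0.5825, -0.0402, 0.0909]
eef_rot: [179.9, -0.0, -86.1]
contact_force: [1.1, 0.3, -1.0]
gripper_width: 0.0498
```

Run:
```python
from h import *
np.set_printoptions(precision=4,suppress=True)
s=r.get_state();print({k:s[k] for k in("time_s","tcp_pos","eef_rot","contact_force","gripper_width","joints")})
im=r.capture("wrist")
for d in r.cut_out("pack0","wrist")[:4]: print(d["p"],d["extent"])
cv2.imwrite("pics/w6.png",im)
```

```text
{'time_s': 28.0167, 'tcp_pos': array([ 0.5825, -0.0402,  0.0909]), 'eef_rot': array([179.8933,  -0.01  , -86.1146]), 'contact_force': array([ 1.0785,  0.2918, -0.9686]), 'gripper_width': 0.049822718498758196, 'joints': array([ 15.2232,  19.1435, -20.8824,  -0.0146, -50.0806, -11.3284])}
0.9 [266.9, 229.7, 367.4, 275.5]
0.81 [141.0, 114.4, 214.0, 191.2]
0.63 [440.7, 221.6, 483.1, 243.4]
```

View pics/w6.png

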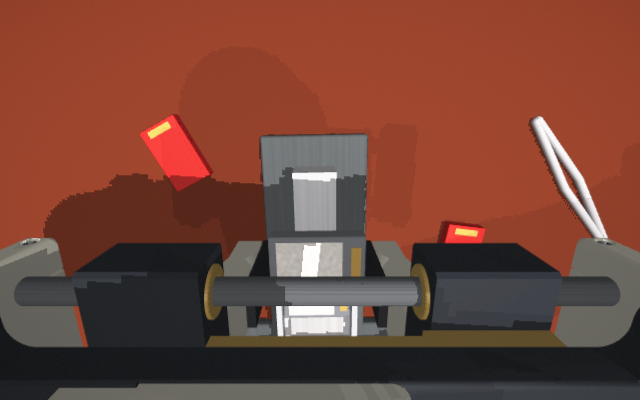

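The pack is held level at 50 mm width, at about (317,260). I'll carry it to the tray: centre about (0.531, -0.311), tray yaw about 23°.

>>> servo_tool(
  targets=[
    {"dx":-0.2,"dy":-1,"dz":0.7,"spin":0.04,"grip":48},
    {"dx":-0.6,"dy":-3,"dz":1,"spin":0.08,"grip":48},
    {"dx":-1.1,"dy":-6,"dz":1,"spin":0.12,"grip":48},
    {"dx":-1.7,"dy":-9,"dz":1,"spin":0.16,"grip":48},
    {"dx":-2.3,"dy":-12,"dz":1,"spin":0.2,"grip":48},
    {"dx":-2.9,"dy":-15,"dz":1,"spin":0.24,"grip":48},
    {"dx":-3.5,"dy":-18.5,"dz":1,"spin":0.28,"grip":48},
    {"dx":-4.1,"dy":-22,"dz":1,"spin":0.31,"grip":48},
    {"dx":-4.7,"dy":-25,"dz":1,"spin":0.34,"grip":48},
    {"dx":-5.1,"dy":-26.5,"dz":1,"spin":0.34,"grip":48},
  ],
  squeeze=15,
)

```text
time_s: 28.95
tcp_pos: [0.5315, -0.308, 0.1009]
eef_rot: [180.0, -0.0, -66.6]
contact_force: [1.0, -0.6, -1.4]
gripper_width: 0.0499
```

>>> servo_tool(
  targets=[
    {"dx":-0.05,"dy":-0.5,"dz":0,"spin":0,"grip":48},
    {"dx":-0.05,"dy":-0.6,"dz":0,"spin":0,"grip":48},
    {"dx":-0.05,"dy":-0.6,"dz":0,"spin":0,"grip":48},
    {"dx":-0.05,"dy":-0.6,"dz":0,"spin":0,"grip":48},
    {"dx":-0.05,"dy":-0.6,"dz":-1,"spin":0,"grip":48},
    {"dx":-0.05,"dy":-0.6,"dz":-2.5,"spin":0,"grip":48},
    {"dx":-0.05,"dy":-0.6,"dz":-4,"spin":0,"grip":48},
    {"dx":-0.05,"dy":-0.6,"dz":-5,"spin":0,"grip":48},
    {"dx":-0.05,"dy":-0.6,"dz":-5,"spin":0,"grip":48},
    {"dx":-0.05,"dy":-0.6,"dz":-5,"spin":0,"grip":48},
  ],
)

```text
time_s: 29.78
tcp_pos: [0.5316, -0.3104, 0.0499]
eef_rot: [179.9, 0.0, -66.6]
contact_force: [-0.6, 0.7, -0.4]
gripper_width: 0.05
```

Run:
```python
from h import *
np.set_printoptions(precision=4,suppress=True)
s=r.get_state();print({k:s[k] for k in("time_s","tcp_pos","eef_rot","contact_force","gripper_width")})
im=r.capture("wrist")
for d in r.cut_out("tray","wrist")[:1]: print(d["p"],d["extent"])
for h in(.0625,.0585):
  y=np.radians(23.2);pts=[proj("wrist",[.531+h*(a*np.cos(y)-b*np.sin(y)),-.311+h*(a*np.sin(y)+b*np.cos(y)),.016]) for a,b in((1,1),(1,-1),(-1,-1),(-1,1))]
  cv2.polylines(im,[np.int32(pts)],True,(0,255,0),1)
cv2.imwrite("pics/w7.png",im)
```

```text
{'time_s': 29.7833, 'tcp_pos': array([ 0.5316, -0.3104,  0.0499]), 'eef_rot': array([179.9208,   0.0477, -66.5659]), 'contact_force': array([-0.6091,  0.6683, -0.3583]), 'gripper_width': 0.05002904797885432}
0.61 [209.4, 132.3, 423.5, 318.9]
```

View pics/w7.png

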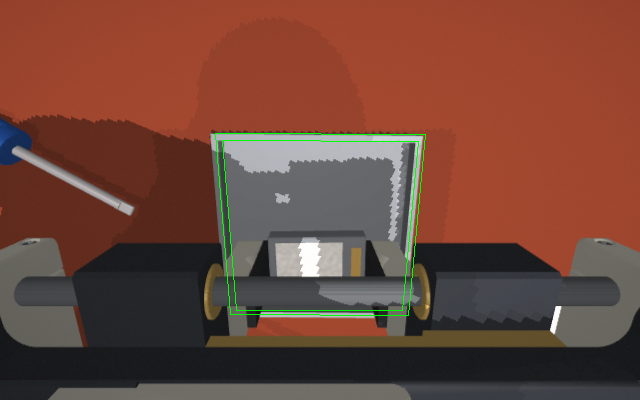

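The pack is aligned and centred over the tray, and the outline fits. I'll lower it slowly.

>>> servo_tool(
  targets=[
    {"dx":0,"dy":0,"dz":-0.8,"spin":0,"grip":48},
    {"dx":0,"dy":0,"dz":-1.8,"spin":0,"grip":48},
    {"dx":0,"dy":0,"dz":-2.8,"spin":0,"grip":48},
    {"dx":0,"dy":0,"dz":-3.4,"spin":0,"grip":48},
    {"dx":0,"dy":0,"dz":-3.8,"spin":0,"grip":48},
    {"dx":0,"dy":0,"dz":-4.1,"spin":0,"grip":48},
    {"dx":0,"dy":0,"dz":-4.25,"spin":0,"grip":48},
    {"dx":0,"dy":0,"dz":-4.35,"spin":0,"grip":48},
    {"dx":0,"dy":0,"dz":-4.35,"spin":0,"grip":48},
    {"dx":0,"dy":0,"dz":-4.35,"spin":0,"grip":48},
  ],
)

```text
time_s: 30.72
tcp_pos: [0.532, -0.3111, 0.0073]
eef_rot: [-180.0, -0.0, -66.6]
contact_force: [0.3, -0.2, -0.9]
gripper_width: 0.0497
```

Not touching yet, so I'll go down another 1.5 mm.

>>> servo_tool(
  targets=[
    {"dx":0,"dy":0,"dz":-0.04,"spin":0,"grip":48},
    {"dx":0,"dy":0,"dz":-0.08,"spin":0,"grip":48},
    {"dx":0,"dy":0,"dz":-0.12,"spin":0,"grip":48},
    {"dx":0,"dy":0,"dz":-0.15,"spin":0,"grip":48},
    {"dx":0,"dy":0,"dz":-0.15,"spin":0,"grip":48},
    {"dx":0,"dy":0,"dz":-0.15,"spin":0,"grip":48},
    {"dx":0,"dy":0,"dz":-0.15,"spin":0,"grip":48},
    {"dx":0,"dy":0,"dz":-0.15,"spin":0,"grip":48},
    {"dx":0,"dy":0,"dz":-0.15,"spin":0,"grip":48},
    {"dx":0,"dy":0,"dz":-0.15,"spin":0,"grip":48},
  ],
)

```text
time_s: 31.55
tcp_pos: [0.5319, -0.311, 0.0057]
eef_rot: [-180.0, -0.0, -66.6]
contact_force: [-1.2, 0.1, 1.8]
gripper_width: 0.0498
```

The upward force confirms contact. I'll release and rise.

>>> servo_tool(
  targets=[
    {"dx":0,"dy":0,"dz":0,"spin":0,"grip":59},
    {"dx":0,"dy":0,"dz":0,"spin":0,"grip":61},
    {"dx":0,"dy":0,"dz":0,"spin":0,"grip":64},
    {"dx":0,"dy":0,"dz":0,"spin":0,"grip":66},
    {"dx":0,"dy":0,"dz":0,"spin":0,"grip":66},
    {"dx":0,"dy":0,"dz":0,"spin":0,"grip":66},
    {"dx":0,"dy":0,"dz":0.5,"spin":0,"grip":66},
    {"dx":0,"dy":0,"dz":1.5,"spin":0,"grip":66},
    {"dx":0,"dy":0,"dz":3,"spin":0,"grip":66},
    {"dx":0,"dy":0,"dz":5,"spin":0,"grip":66},
  ],
)

```text
time_s: 32.38
tcp_pos: [0.5311, -0.3108, 0.0558]
eef_rot: [179.9, 0.1, -66.6]
contact_force: [1.1, 0.2, 0.3]
gripper_width: 0.0576
```

>>> servo_tool(
  targets=[
    {"dx":0,"dy":1,"dz":2,"spin":0,"grip":66},
    {"dx":0,"dy":2,"dz":5,"spin":0,"grip":66},
    {"dx":0,"dy":4,"dz":8,"spin":0,"grip":66},
    {"dx":0,"dy":6,"dz":11,"spin":0,"grip":66},
    {"dx":0,"dy":8,"dz":13,"spin":0,"grip":66},
    {"dx":0,"dy":9,"dz":14,"spin":0,"grip":66},
    {"dx":0,"dy":9,"dz":14,"spin":0,"grip":66},
    {"dx":0,"dy":9,"dz":14,"spin":0,"grip":66},
    {"dx":0,"dy":9,"dz":14,"spin":0,"grip":66},
    {"dx":0,"dy":9,"dz":14,"spin":0,"grip":66},
  ],
)

```text
time_s: 33.22
tcp_pos: [0.5311, -0.2215, 0.1943]
eef_rot: [179.9, 0.1, -66.7]
contact_force: [-0.3, -0.1, -0.5]
gripper_width: 0.0581
```

Run:
```python
from h import *
np.set_printoptions(precision=4,suppress=True)
s=r.get_state();print({k:s[k] for k in("time_s","tcp_pos","contact_force","gripper_width")})
im=r.capture("wrist")
for d in r.cut_out("pack0","wrist")[:4]: print(d["p"],d["extent"],ray("wrist",cen(d["mask"]),.014))
for d in r.cut_out("tray","wrist")[:1]: print("tray",d["p"],d["extent"],ray("wrist",cen(d["mask"]),.004))
t=r.capture("top")
for d in r.cut_out("knob_mid","top")[:2]: print("knob",d["p"],ray("top",cen(d["mask"]),.14))
a=cv2.resize(im,(480,300));b=cv2.resize(t[100:260,150:490],(637,300));cv2.imwrite("pics/fin.png",np.vstack([cv2.copyMakeBorder(a,0,0,0,157,0),b]))
```

```text
{'time_s': 33.2167, 'tcp_pos': array([ 0.5311, -0.2215,  0.1943]), 'contact_force': array([-0.2559, -0.1167, -0.516 ]), 'gripper_width': 0.05807972467519377}
0.76 [326.2, 88.7, 376.9, 119.7] [ 0.5327 -0.3105  0.014 ]
0.59 [122.9, 215.9, 160.0, 245.8] [ 0.6941 -0.0911  0.014 ]
0.59 [295.2, 324.0, 317.4, 336.2] [ 0.4698 -0.0388  0.014 ]
tray 0.7 [286.6, 35.0, 417.8, 166.2] [ 0.5344 -0.3147  0.004 ]
knob 0.57 [0.3652 0.3168 0.14  ]
knob 0.5 [0.5405 0.0933 0.14  ]
```

View pics/fin.png

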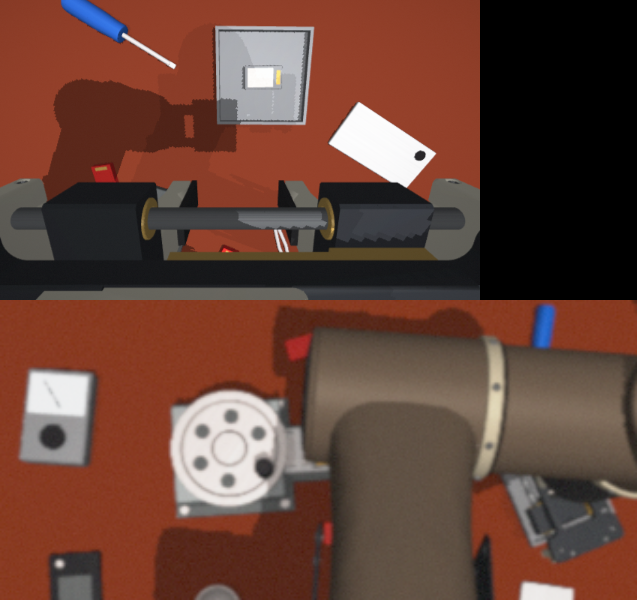

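The picture shows the pack flat in the middle of the tray, at (265,77) in the upper half. The crank knob is at (264,467) in the lower half, which is world (0.5405, 0.093). That is about 28 mm from where it started. The arm is clear, so I'm handing in.

```bash
python3 -c "
from plant import r
print(r.close_job())"
```

```text
the job is handed in; nothing more can be done
None
```

The fed pack lies flat near the middle of the tray, and the job was handed in about 33 s into the 72 s limit. No verdict was reported.

- **Stop:** I eased the wheel back until the tangential force at the knob reached about 10.5 N. By my estimate that is about -0.019 rad of twist, well short of the 0.036 limit.
- **Revolution:** I turned the wheel clockwise once, with about 2–4 N of tangential force at the readings between moves. By the measured tool position it ended within about 1° of the stop angle. The pictures showed the first pack on the rail and the next one directly behind it.
- **Pack:** I gripped it by its overhanging ends and lowered it until it touched the tray floor. It came to rest within about 5 mm of the tray middle.
- **Final checks:** The crank was let go about 28 mm from where it began, against the 45 mm limit. The robot was touching nothing, and what the last pictures showed of the bench looked undisturbed.
- **Not confirmed:** The arm hid the feeder channel in the last top picture, so I could not recheck the second pack there. It last showed in its place just before I took the fed pack. In that same picture the knob detector's best hit was a false one away from the wheel. The second hit, which I used, matches the picture.
- **Refused move:** One early move call was refused for a missing field and did nothing. I resent it complete.

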